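# Empty the drained ultrasonic bath and shut its drain

## Robot

A 6-joint arm with a two-finger parallel gripper is mounted at the origin on the work surface. World frame = base frame: x ahead of the robot, y to its left, z up, the work surface at z = 0. Lengths are in mm, angles in degrees, forces in N, time in s.
With the tool pointing down it reaches from about 350 to 850 mm from the base axis. Payload 8.1 kg.
Tool frame: the origin (TCP) lies midway between the tips of the shut fingers; the grasp point (between the pads) lies hold_point_z behind it (hold_point_z is the distance from the TCP to the grasp point, in mm); z points along the fingers, x is the direction in which the jaws open and shut, and the axes are right-handed (so a half turn about z gives the same grasp; the last joint's range is limited). The gripper opens to 85 mm and grips with 20 to 120 N. Pads are 22 mm wide; open, the fingers measure 114 mm over their backs; the gripper's body (76 mm by 85 mm) begins 54 mm behind the grasp point. The pads swing forward as they close: fully open they stand 13 mm farther back than shut.
Start: joints at [-79.549, 7.471, 85.268, -0, 87.261, -4.893], TCP at [158.787, -578.612, 231.292] pointing down, gripper open.
Joint ranges: [-169.43, 169.43], [-51.17, 129.36], [1.28, 143.12], [-76.62, 256.62], [0, 156.53], [-152.29, 152.29]. Speed limits (degrees/s): [136.94, 136.94, 159.86, 180, 180, 180].

## Interface

Orientations are given as [roll, pitch, yaw] about the fixed x, y, z axes, in that order (R = Rz(yaw) Ry(pitch) Rx(roll)).
In Python, from bench import * gives the robot as it stands.
- The arm moves only by the shell command python3 -m pendant 'ROWS' [OPENING] [FORCE]. ROWS is JSON, a list that holds one entry, the list of rows, each a list of 4 numbers: the shift along the tool's x, y, z normalised to -1 to 1, where 1 is 0.02 m, then the turn about the tool's z normalised to -1 to 1, where 1 is 0.08 rad. A call has exactly 10 rows; each row shifts and turns the pose as measured when the row begins, along the tool's axes as they then stand; what a row does not reach is not made up. A row lasts 1/12 s, in which the tool goes at most 41.7 mm and 7.16 degrees, less where a joint would pass 70% of its speed; a pose out of reach is approached as far as the arm can. A call with a number of a shift or a turn outside -1 to 1 is refused whole. A call with a gripper value outside its range is refused whole. OPENING is the gripper's target within -1 to 1 (fully open at 1, half-way at 0, shut at -1), set as the call begins (- or left out, the last holds). The fingers move at their own pace and stop on an object; FORCE is the grip in N (left out, the last holds). Time passes only in rows, so rows that do not move let the fingers close, or fill a call up. It gives the time, the measured TCP pose, the force and the opening at its end, in the units of the state.
- sense(): the state, without advancing time (a new reading comes with each control period).
- snapshot(name): name is "scene" or "top"; returns the picture (420x560x3 uint8, red, green, blue); there is no depth.
- calibration(name): a dict with "mtx" (3x3 intrinsics, pixels), "world_to_cam" (4x4, takes a point from world to camera coordinates). Camera axes: x right, y down, z forward; pixel columns grow to the right and rows downward; lengths in mm; the calibration is good to about 2 mm. A picture is of the moment at which its call begins. calibration takes no time and is no camera call.
- hand_in(): hands the job in, once; it reports no verdict.
The state is a dict: "time": time; "joint_pos": joint angles; "qd": joint speeds; "joint_efforts": joint torques, N m; "tool_pos": TCP position; "tcp_rot": TCP orientation; "ft_force": force on the tool from outside, world axes, zero at the start; "wrist_torque": the same for the moment, N m; "finger_gap": finger opening in mm.
Only numpy, scipy, OpenCV 4.12 (cv2) and the standard library are available. Lean on these libraries where they do the work, as an engineer would, in place of code of your own. Each camera call takes 0.05 s, during which the arm holds its last target.

## Task

The ultrasonic bath has drained: get it ready to be refilled. Lift the green-banded instrument cassette out of the basket and lay it lid up, squarely on top of the cassette on the sloping drain stand, its end against the stop; the tips inside are delicate, so set it down flat on the slope, not dropped and not landed on an edge. Also push the yellow drain lever its quarter turn to the end stop, so that the drain is fully shut, and leave everything else where it is.

Things in the scene. Friction and masses are not known exactly. Their poses are not given: they have to be found in the camera images.
- cassette_centre (a point): Centre (half-way up) of the cassette to be moved: a rigid flat steel box 160 long (its x) x 56 wide (its y) x 28 mm high (its z, up through the slotted lid), 0.2 to 0.42 kg, green band, blue mat seen through the lid. It starts flat in the basket, long axis roughly along the bath's y. Either end may go to the stop. Grip it across the 56 mm width.
- basket_floor (a point): Centre of the floor of the fixed wire basket hung high in the ultrasonic bath; axes of the bath (z up). Inside 150 (x) x 236 (y) mm, rim 44 mm above this point. The bath is a fixed steel casing 200 (x) x 300 (y) x 220 mm high, centred under this point, its bottom on the bench 188 mm below; control panel on its -x side, drain valve on its -y side.
- lower_centre (a point): Centre of an identical cassette with an orange band that already lies loose on the sloping stand, its end against the stop; its x runs along the slope (up or down), z is square to the slope. It must stay there.
- ramp: Fixed slotted steel ramp of the drain stand, sloping 30 degrees. Origin: middle of the inside corner of ramp and stop, 34 mm above the bench. x points up the slope (ramp 185 mm long), y level along the stop (both 120 mm wide), z square out of the ramp. Stop plate at x = 0, 65 mm high along z. A cassette lying home has its centre at x 80, z 14 mm; one on top of it at x 80, z 42 mm.
- valve_stem (a point): Point on the vertical turning axis of the drain lever, at the height of the middle of its yellow sleeve (116 mm above the bench); fixed, axes are those of the bath. The horizontal drain pipe runs along the bath's -y below it, highest point of pipe and valve body at 84 mm above the bench; the waste pipe turns down into the bench 70 mm from the axis.
- lever_sleeve (a point): Middle of the lever's yellow sleeve, 78 mm from the turning axis. The sleeve runs from 43 to 120 mm from the axis, is 20 mm wide (across) and 11 mm thick (from 110.5 to 121.5 mm above the bench).
- drain_lever (a joint): Angle of the drain lever, rad. 0 = open: the lever points along the bath's -y, in line with the pipe. It grows anticlockwise seen from above to 1.571 = shut, at the end stop: the lever points along the bath's +x, square to the pipe. Friction holds it where it is left; moving it takes about 0.5 N m (6 to 7 N at the sleeve).
- detergent: Bystander: loose white detergent bottle, 72 mm across, 150 mm tall; origin at the centre of its underside.
- carton: Bystander: loose blue carton 90 x 140 x 65 mm high; origin at the centre of its underside.
- tape: Bystander: loose roll of tape, 90 mm across, 24 mm high; origin at the centre of its underside.
- mat_tray: Bystander: fixed steel tray with a blue mat, 120 x 190 x 30 mm high; origin at the centre of its underside.

How it is judged:
By the outcome, as a careful person would: the job done as asked, in the order asked, and still so for the second after the job is handed in, with the robot touching nothing.
It also fails if it takes over 54 s, if anything falls off the work surface, if the arm or the gripper's body presses on something with over 40 N, if the wrist force passes 120 N, or if a joint passes its speed limit or range.

## Working session

There is one attempt and no reset: what is moved stays moved. The work goes in short steps, Python scripts to look and compute and a shell command to move; the robot and the scene stay as the last step left them, time stands still between calls to the robot, and variables do not carry over. Pictures are saved under pics/ and viewed, and the job is handed in when it is done.

```bash
ls; mkdir -p pics; python3 - <<'E'
from bench import *
import cv2
s=sense();print(s)
for n in("scene","top"):
    im=snapshot(n);cv2.imwrite(f"pics/{n}0.png",cv2.cvtColor(im,cv2.COLOR_RGB2BGR))
    c=calibration(n);print(n,c["mtx"],c["world_to_cam"])
E
```

```text
pics
{'time': 0.0, 'joint_pos': array([-7.95502286e+01,  7.51542050e+00,  8.53308718e+01,  2.41806889e-04,
        8.72614703e+01, -4.89409277e+00]), 'qd': array([-0.0959137 ,  0.00503148,  0.07173102, -0.05070598,  0.05250546,
       -0.06721787]), 'joint_efforts': array([-2.93036273e-04, -5.69390416e+01, -5.00551093e+01, -4.94259541e-05,
        1.45809213e-02,  8.01676720e-06]), 'tool_pos': array([ 158.67727703, -578.05563856,  230.2259156 ]), 'tcp_rot': array([-1.79990566e+02,  1.07349108e-01, -7.46561388e+01]), 'ft_force': array([-0.4390348 ,  0.42660483, -0.26040634]), 'wrist_torque': array([ 0.01467187,  0.02251923, -0.02532815]), 'finger_gap': 85.09546036231325}
scene [[537.12658428   0.         285.75547372]
 [  0.         537.12658428 211.76483437]
 [  0.           0.           1.        ]] [[ 8.15469591e-01  5.78714678e-01 -9.93315287e-03 -4.82383058e+02]
 [ 3.95520234e-01 -5.69694916e-01 -7.20424491e-01 -8.06353483e+01]
 [-4.22579094e-01  5.83555502e-01 -6.93462245e-01  1.92615640e+03]
 [ 0.00000000e+00  0.00000000e+00  0.00000000e+00  1.00000000e+00]]
top [[500.60823558   0.         274.93673782]
 [  0.         500.60823558 199.59040787]
 [  0.           0.           1.        ]] [[ 2.13562514e-02 -9.99755860e-01  5.66844579e-03  3.50212264e+01]
 [-9.88819758e-01 -2.19588833e-02 -1.47489977e-01  5.89195847e+02]
 [ 1.47578441e-01 -2.45523817e-03 -9.89047307e-01  1.44248455e+03]
 [ 0.00000000e+00  0.00000000e+00  0.00000000e+00  1.00000000e+00]]
```

View pics/scene0.png

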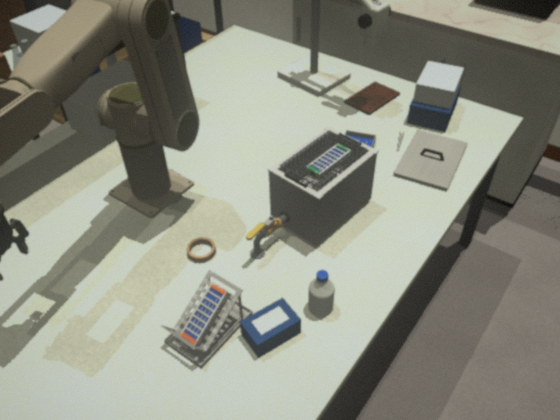

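View pics/top0.png

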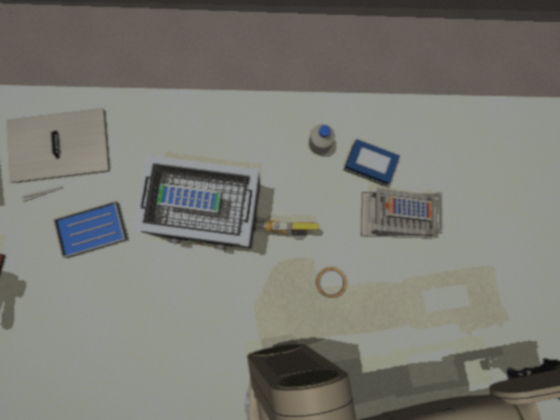

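```bash
python3 - <<'E'
import cv2
a=cv2.imread("pics/top0.png");b=cv2.imread("pics/scene0.png")
cv2.imwrite("pics/t_bath.png",cv2.resize(a[140:265,130:330],None,fx=4,fy=4,interpolation=cv2.INTER_CUBIC))
cv2.imwrite("pics/t_st.png",cv2.resize(a[165:260,335:465],None,fx=6,fy=6,interpolation=cv2.INTER_CUBIC))
cv2.imwrite("pics/s_st.png",cv2.resize(b[250:370,150:310],None,fx=5,fy=5,interpolation=cv2.INTER_CUBIC))
cv2.imwrite("pics/s_bath.png",cv2.resize(b[120:260,235:395],None,fx=4,fy=4,interpolation=cv2.INTER_CUBIC))
E
```

```text
(no output)
```

View pics/t_bath.png

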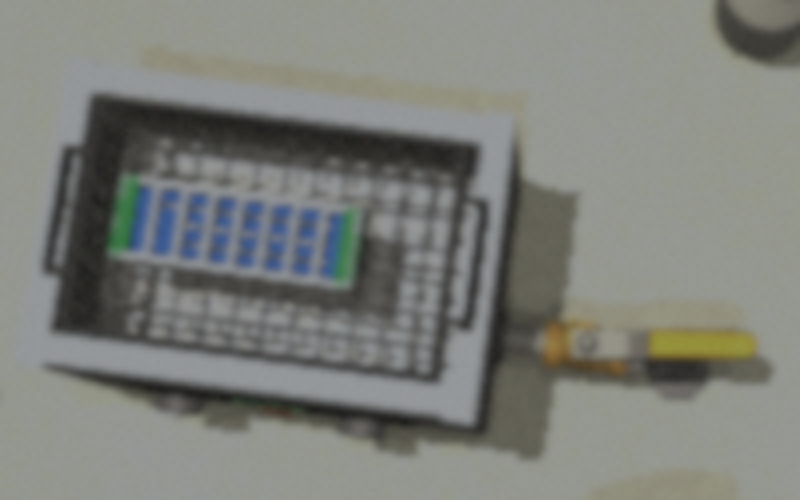

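View pics/t_st.png

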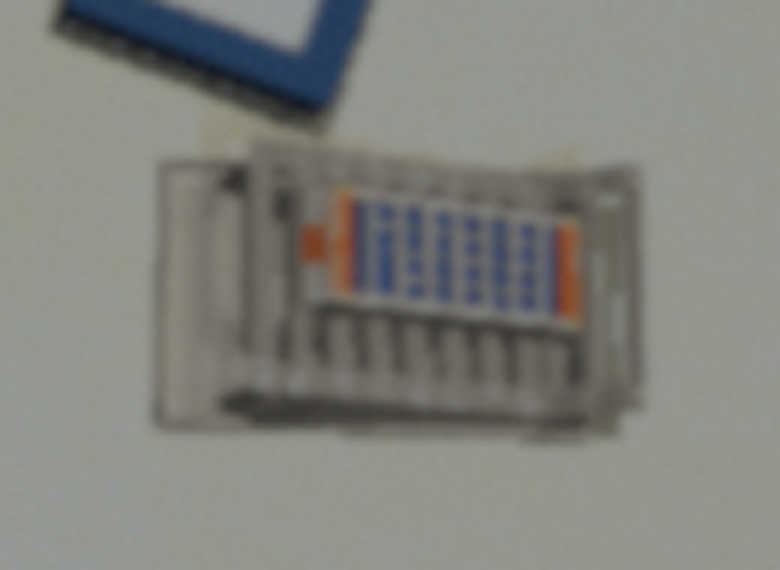

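View pics/s_st.png

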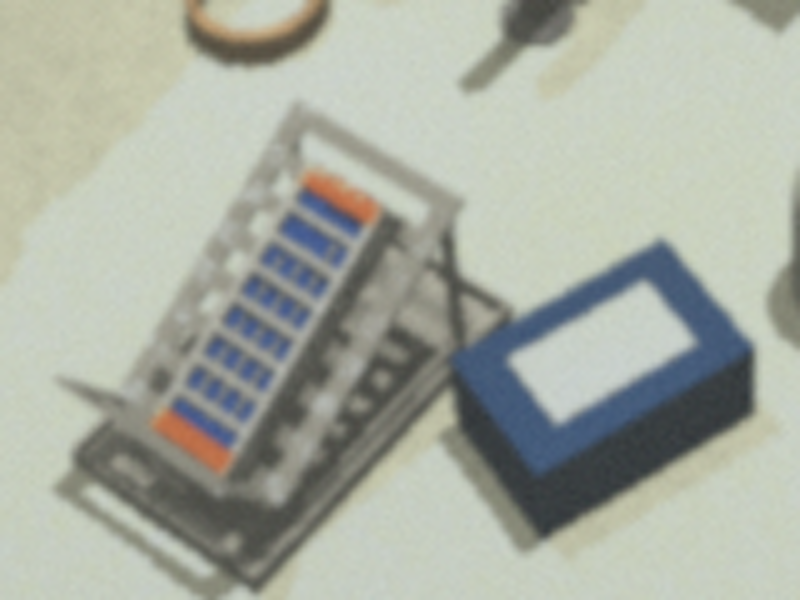

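View pics/s_bath.png

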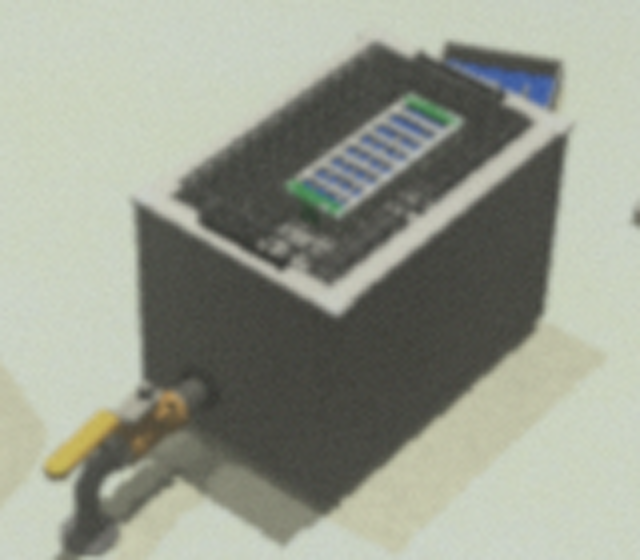

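```bash
cat > h.py <<'E'
from bench import *
import numpy as np, cv2
def ray(n,px):
    c=calibration(n);M=np.array(c["world_to_cam"]);K=np.array(c["mtx"])
    d=M[:3,:3].T@np.linalg.inv(K)@np.array([px[0],px[1],1.]);o=-M[:3,:3].T@M[:3,3]
    return o,d/np.linalg.norm(d)
def onz(n,px,z):
    o,d=ray(n,px);return o+d*(z-o[2])/d[2]
def proj(n,P):
    c=calibration(n);M=np.array(c["world_to_cam"]);K=np.array(c["mtx"])
    q=K@(M[:3,:3]@np.array(P,float)+M[:3,3]);return q[:2]/q[2]
def tri(p1,p2):
    o1,d1=ray("top",p1);o2,d2=ray("scene",p2)
    t=np.linalg.lstsq(np.c_[d1,-d2],o2-o1,rcond=None)[0]
    a,b=o1+d1*t[0],o2+d2*t[1];return (a+b)/2,np.linalg.norm(a-b)
def blobs(im,name,amin=8):
    h=cv2.cvtColor(im,cv2.COLOR_BGR2HSV)
    lo,hi={"green":((45,90,40),(88,255,255)),"orange":((3,120,90),(18,255,255)),"yellow":((20,140,80),(35,255,255)),"blue":((100,120,40),(128,255,255))}[name]
    m=cv2.inRange(h,lo,hi)
    n,l,s,c=cv2.connectedComponentsWithStats(m)
    out=[]
    for i in range(1,n):
        if s[i,4]>=amin:
            ys,xs=np.where(l==i);r=cv2.minAreaRect(np.c_[xs,ys].astype(np.float32))
            out.append((s[i,4],c[i].round(1),[np.round(q,1).tolist() for q in cv2.boxPoints(r)]))
    return out
E
python3 - <<'E'
from h import *
for n in("top","scene"):
    im=cv2.imread(f"pics/{n}0.png")
    for k in("green","orange","yellow"):
        for b in blobs(im,k): print(n,k,b)
E
```

```text
top green (np.int32(71), array([160.8, 194. ]), [[156.6999969482422, 200.89999389648438], [159.39999389648438, 184.39999389648438], [164.5, 185.1999969482422], [161.6999969482422, 201.8000030517578]])
top green (np.int32(40), array([215.7, 201.6]), [[213.39999389648438, 208.89999389648438], [215.60000610351562, 193.8000030517578], [218.10000610351562, 194.1999969482422], [216.0, 209.3000030517578]])
top orange (np.int32(44), array([389.8, 205.5]), [[386.0, 212.0], [386.0, 198.0], [393.0, 198.0], [393.0, 212.0]])
top orange (np.int32(46), array([429.2, 210.4]), [[428.0, 203.0], [431.0, 203.0], [431.0, 217.0], [428.0, 217.0]])
top orange (np.int32(11), array([267.8, 229.5]), [[265.6000061035156, 230.1999969482422], [266.3999938964844, 227.8000030517578], [270.29998779296875, 229.10000610351562], [269.5, 231.5]])
top yellow (np.int32(10), array([269.2, 225.4]), [[268.0, 223.0], [270.0, 223.0], [270.0, 227.0], [268.0, 227.0]])
top yellow (np.int32(135), array([304.4, 226.2]), [[293.0, 223.0], [317.0, 223.0], [317.0, 229.0], [293.0, 229.0]])
scene green (np.int32(13), array([342.2, 147.7]
[... 360 characters left out ...]
ne orange (np.int32(9), array([ 0.6, 54.3]), [[0.0, 56.0], [0.0, 52.0], [2.0, 52.0], [2.0, 56.0]])
scene orange (np.int32(43), array([218. , 289.2]), [[210.39999389648438, 287.20001220703125], [211.8000030517578, 284.3999938964844], [224.60000610351562, 290.79998779296875], [223.1999969482422, 293.6000061035156]])
scene orange (np.int32(62), array([188. , 337.8]), [[180.5, 334.79998779296875], [182.6999969482422, 331.6000061035156], [195.60000610351562, 340.79998779296875], [193.3000030517578, 343.8999938964844]])
scene yellow (np.int32(20), array([257.8, 228.4]), [[252.10000610351562, 231.89999389648438], [261.1000061035156, 224.0], [262.5, 225.60000610351562], [253.39999389648438, 233.5]])
```

```bash
python3 - <<'E'
from h import *
np.set_printoptions(precision=1,suppress=True)
print("cams",ray("top",(0,0))[0],ray("scene",(0,0))[0])
# corner picks from the 4x zoom
z=lambda u,v:((u+.5)/4-.5+130,(v+.5)/4-.5+140)
C={k:onz("top",z(*p),216) for k,p in dict(pyx=(121,176),pymx=(109,253),mypx=(360,208),mymx=(351,288)).items()}
for k,v in C.items():print(k,v)
print("len",np.linalg.norm(C["pyx"]-C["mypx"]),np.linalg.norm(C["pymx"]-C["mymx"]),"w",np.linalg.norm(C["pyx"]-C["pymx"]),np.linalg.norm(C["mypx"]-C["mymx"]))
print("ctr",sum(C.values())/4)
print("green bands",onz("top",(160.8,194),216),onz("top",(215.7,201.6),216), onz("scene",(342.2,147.7),216),onz("scene",(312.7,168.4),216))
# bath casing top corners z=220
B=[onz("top",z(*p),220) for p in((68,65),(522,112),(480,430),(16,362))]
for b in B:print("bath",b)
print([np.linalg.norm(B[i]-B[(i+1)%4]) for i in range(4)],sum(B)/4)
b2=lambda u,v:((u+.5)/4-.5+235,(v+.5)/4-.5+120)
for p in((135,200),(333,315),(570,122),(372,40)):print("bath scene",onz("scene",b2(*p),220))
# lever
for p in((293,226.2),(304.6,226.2),(317,226.2)):print("lev",onz("top",p,121.5))
print("lev scene",onz("scene",(257.8,228.4),121.5),onz("scene",(247.5,236.5),121.5),onz("scene",(263.5,223.5),121.5))
print("orange hi",tri((389.8,205.5),(218,289.2)),"lo",tri((429.2,210.4),(188,337.8)))
E
```

```text
cams [ 369.    51.5 1513.4] [1239.2 -890.8 1272.8]
pyx [598.3 351.6 216. ]
pymx [547.  356.7 216. ]
mypx [580.5 193.9 216. ]
mymx [527.5 197.8 216. ]
len 158.77225385071284 160.10123478121753 w 51.49261506357484 53.128553318948875
ctr [563.3 275.  216. ]
green bands [570.7 347.7 216. ] [553.8 203.1 216. ] [572.3 346.2 216. ] [551.7 203.9 216. ]
bath [671.2 389.8 220. ]
bath [646.3  89.1 220. ]
bath [436.8 110.8 220. ]
bath [474.1 411.7 220. ]
[np.float64(301.67826483437415), np.float64(210.62668817996294), np.float64(303.2212186582515), np.float64(198.3490804610978)] [557.1 250.4 220. ]
bath scene [445.4 117.2 220. ]
bath scene [641.7  93.9 220. ]
bath scene [673.2 393.9 220. ]
bath scene [483.  399.5 220. ]
lev [502.8  -3.9 121.5]
lev [503.5 -36.3 121.5]
lev [504.2 -70.9 121.5]
lev scene [510.4 -28.3 121.5] [505.8 -72.3 121.5] [511.9  -2.1 121.5]
orange hi (array([ 565.8, -274. ,  127.5]), np.float64(1.222447262866764)) lo (array([ 564.3, -405. ,   58.6]), np.float64(0.8124815763956569))
```

```bash
python3 - <<'E'
import cv2,numpy as np
b=cv2.imread("pics/scene0.png");c=cv2.resize(b[265:368,155:255],None,fx=7.5,fy=5.8,interpolation=cv2.INTER_CUBIC)
c=cv2.resize(b[268:368,158:258],None,fx=6,fy=6,interpolation=cv2.INTER_CUBIC)
cv2.imwrite("pics/s_st2.png",cv2.convertScaleAbs(c,alpha=1.3,beta=-20))
a=cv2.imread("pics/top0.png");c=cv2.resize(a[180:250,355:450],None,fx=8,fy=8,interpolation=cv2.INTER_CUBIC)
cv2.imwrite("pics/t_st2.png",cv2.convertScaleAbs(c,alpha=1.7,beta=-20))
E
```

```text
(no output)
```

View pics/s_st2.png

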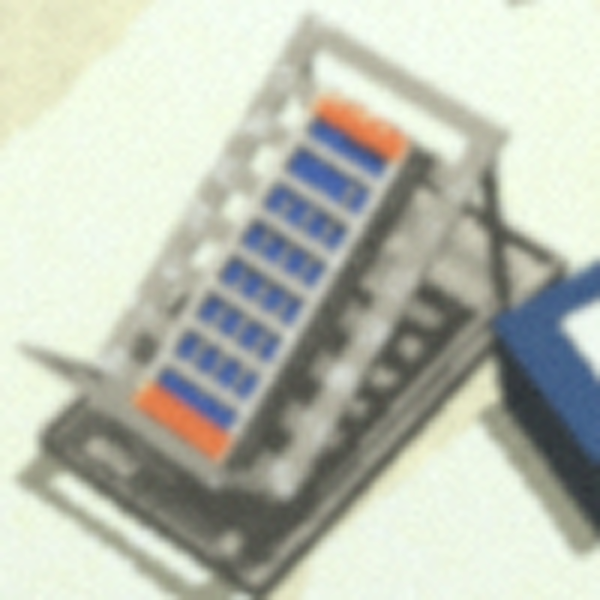

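View pics/t_st2.png

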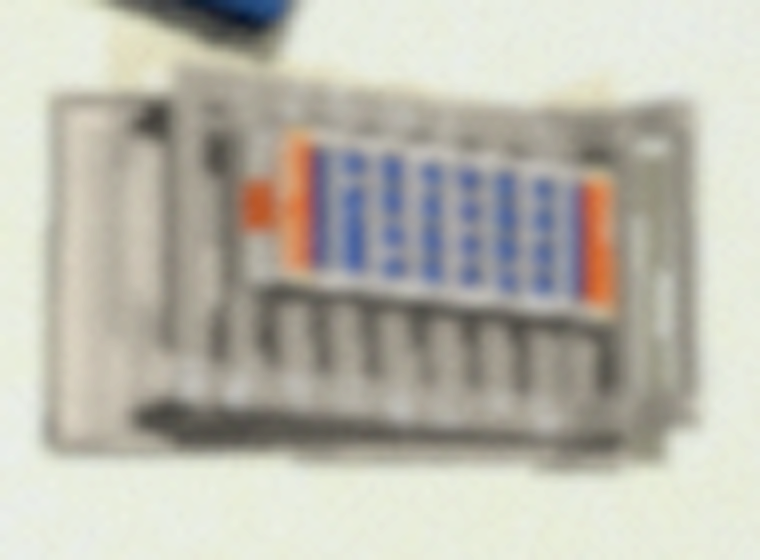

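```bash
python3 - <<'E'
from h import *
np.set_printoptions(precision=1,suppress=True)
t=lambda u,v:((u+.5)/8-.5+355,(v+.5)/8-.5+180)
s=lambda u,v:((u+.5)/6-.5+158,(v+.5)/6-.5+268)
P={}
for k,a,b in(("hi+x",(285,128),(412,138)),("hi-x",(280,275),(320,93)),("lo+x",(614,172),(222,462)),("lo-x",(614,317),(135,400))):
    P[k],e=tri(t(*a),s(*b));print(k,P[k],round(e,1))
for a,b in(("hi+x","lo+x"),("hi-x","lo-x")):
    d=P[a]-P[b];print(np.linalg.norm(d),np.degrees(np.arctan2(d[2],np.hypot(d[0],d[1]))),"yaw from +y",np.degrees(np.arctan2(-d[0],d[1])))
print(P["hi+x"]-P["hi-x"],P["lo+x"]-P["lo-x"],"ctr top",sum(P.values())/4)
# ramp hi corners
R1=tri(t(180,70),s(505,135));R2=tri(t(172,405),s(310,15));print(R1,R2)
# stop top edge corners
print(tri(t(690,100),s(285,490)),tri(t(690,420),s(22,347)))
E
```

```text
hi+x [ 592.8 -272.   139.2] 0.8
hi-x [ 540.7 -272.1  133.7] 2.5
lo+x [ 592.5 -411.1   59.7] 2.1
lo-x [ 539.1 -409.7   59. ] 2.7
160.25623960580597 29.762416470233973 yaw from +y -0.13199060502901258
156.59690280770835 28.473210351922862 yaw from +y -0.6564993217244336
[52.   0.1  5.5] [53.3 -1.4  0.6] ctr top [ 566.3 -341.2   97.9]
(array([ 615.9, -238.5,  122.9]), np.float64(2.484011144044761)) (array([ 497.4, -235. ,  121.7]), np.float64(2.151582175704896))
(array([ 625.3, -423. ,   82.2]), np.float64(27.97046869669401)) (array([ 498. , -428.4,   87.6]), np.float64(1.2377885776781736))
```

```bash
python3 -m pendant '[[[-0.6,-0.8,-0.4,-1],[-0.5,-0.9,-0.4,-1],[-0.4,-1,-0.4,-1],[-0.3,-1,-0.4,-1],[-0.2,-1,-0.4,-1],[-0.1,-1,-0.4,-1],[0,-1,-0.4,-1],[0.1,-1,-0.4,-1],[0.2,-1,-0.3,-1],[0.2,-1,-0.3,-1]]]' 0.65 40
```

```text
time: 0.93
tool_pos: [301.7, -424.1, 301.4]
tcp_rot: [-179.4, 0.7, -27.2]
ft_force: [0.1, -0.6, 0.3]
finger_gap: 70.7
```

```bash
python3 -m pendant '[[[0.1,-1,0,-1],[0.1,-1,0,-1],[0.2,-1,0,-1],[0.3,-1,0,-1],[0.3,-1,0,-0.4],[0.3,-1,0,0],[0.3,-1,0,0],[0.3,-1,0,0],[0.3,-1,0,0],[0.3,-1,0,0]]]'; python3 -m pendant '[[[0.3,-1,0,0],[0.3,-1,0,0],[0.3,-1,0,0],[0.3,-1,0,0],[0.3,-1,0,0],[0.3,-1,0,0],[0.3,-1,0,0],[0.3,-1,0,0],[0.3,-1,0,0],[0.3,-1,0,0]]]'
```

```text
time: 1.77
tool_pos: [394.0, -227.8, 301.5]
tcp_rot: [-179.0, 0.6, -5.6]
ft_force: [0.1, -0.8, 0.3]
finger_gap: 70.1
time: 2.6
tool_pos: [473.7, -23.2, 300.5]
tcp_rot: [-178.9, 1.0, -5.6]
ft_force: [0.4, -0.7, 0.7]
finger_gap: 70.5
```

```bash
python3 -m pendant '[[[0.3,-1,0,0],[0.3,-1,0,0],[0.3,-1,0,0],[0.3,-1,0,0],[0.3,-1,0,0],[0.3,-1,0,0],[0.3,-1,0,0],[0.3,-1,0,0],[0.3,-1,0,0],[0.3,-1,0,0]]]'
```

```text
time: 3.43
tool_pos: [553.3, 180.9, 297.9]
tcp_rot: [-179.0, 1.5, -5.6]
ft_force: [-0.3, 0.1, 0.4]
finger_gap: 70.6
```

```bash
python3 -c "
import bench;print([n for n in dir(bench) if n[0]!='_']);print(getattr(bench,'hold_point_z',None))"; python3 -m pendant '[[[0,-1,0,0.3],[0,-1,0,0],[0,-1,0,0],[0,-1,0,0],[0,-0.6,0,0],[0,0,0,0],[0,0,0,0],[0,0,0,0],[0,0,0,0],[0,0,0,0]]]'; python3 - <<'E'
from h import *
for n in("top","scene"):
    im=cv2.cvtColor(snapshot(n),cv2.COLOR_RGB2BGR);cv2.imwrite(f"pics/{n}1.png",im)
    u,v={"top":(130,130),"scene":(240,90)}[n]
    cv2.imwrite(f"pics/{n}1z.png",cv2.resize(im[v:v+130,u:u+170],None,fx=4,fy=4,interpolation=cv2.INTER_CUBIC))
print(sense()["tool_pos"],sense()["tcp_rot"])
E
```

```text
['PlanningError', 'calibration', 'hand_in', 'hold_point_z', 'sense', 'snapshot']
18.700000000000003
time: 4.27
tool_pos: [563.1, 277.4, 293.5]
tcp_rot: [-179.3, 2.0, -6.9]
ft_force: [-0.3, -0.3, -0.2]
finger_gap: 70.6
[563.16016882 277.41117752 293.60101777] [-179.25477384    1.98472844   -6.9077694 ]
```

View pics/scene1z.png

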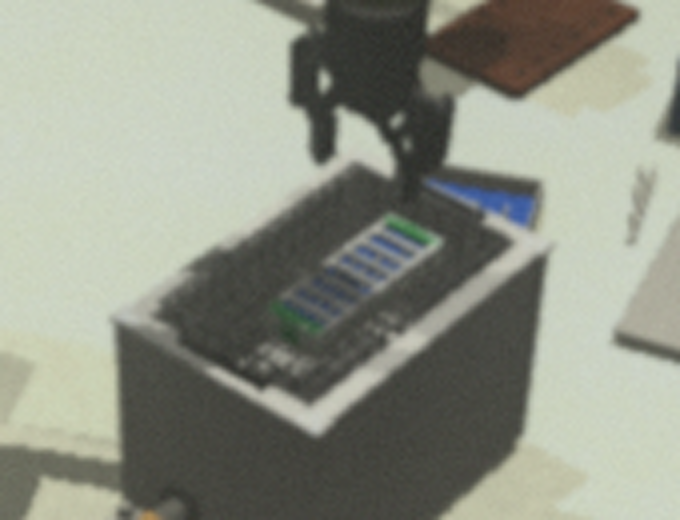

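```bash
python3 -m pendant '[[[0.1,0.2,0.5,0],[0,0,1,0],[0,0,1,0],[0,0,1,0],[0,0,0.7,0],[0,0,0.2,0],[0,0,0,0],[0,0,0,0],[0,0,0,0],[0,0,0,0]]]'
```

```text
time: 5.2
tool_pos: [563.9, 269.4, 202.1]
tcp_rot: [-179.2, 1.7, -7.2]
ft_force: [-0.1, 0.9, 0.7]
finger_gap: 70.4
```

```bash
python3 -m pendant '[[[-0.05,-0.3,0.4,0],[0,0,0.2,0],[0,0,0,0],[0,0,0,0],[0,0,0,0],[0,0,0,0],[0,0,0,0],[0,0,0,0],[0,0,0,0],[0,0,0,0]]]'; python3 - <<'E'
from h import *
for n in("top","scene"):
    im=cv2.cvtColor(snapshot(n),cv2.COLOR_RGB2BGR);cv2.imwrite(f"pics/{n}2.png",im)
    u,v={"top":(130,130),"scene":(240,90)}[n]
    cv2.imwrite(f"pics/{n}2z.png",cv2.resize(im[v:v+130,u:u+170],None,fx=4,fy=4,interpolation=cv2.INTER_CUBIC))
print(sense()["tool_pos"],sense()["tcp_rot"])
E
```

```text
time: 6.03
tool_pos: [565.2, 277.4, 192.9]
tcp_rot: [-179.0, 1.4, -7.1]
ft_force: [0.4, 0.8, -0.6]
finger_gap: 70.7
[565.17194973 277.43746337 192.9117833 ] [-179.02432798    1.39726407   -7.13697544]
```

View pics/scene2z.png

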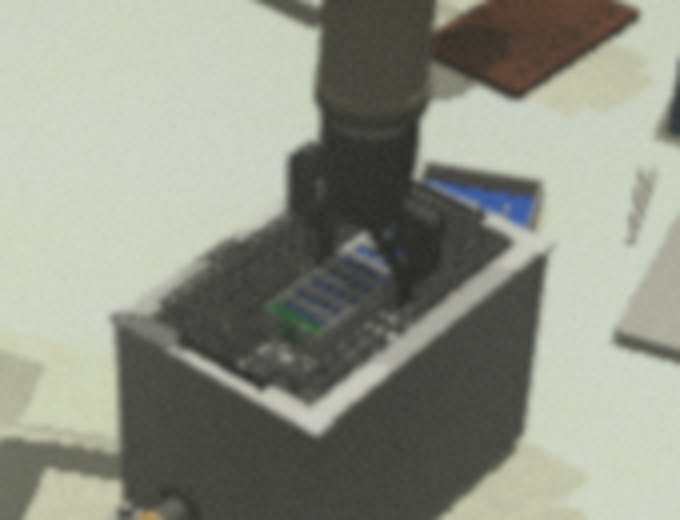

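View pics/top2z.png

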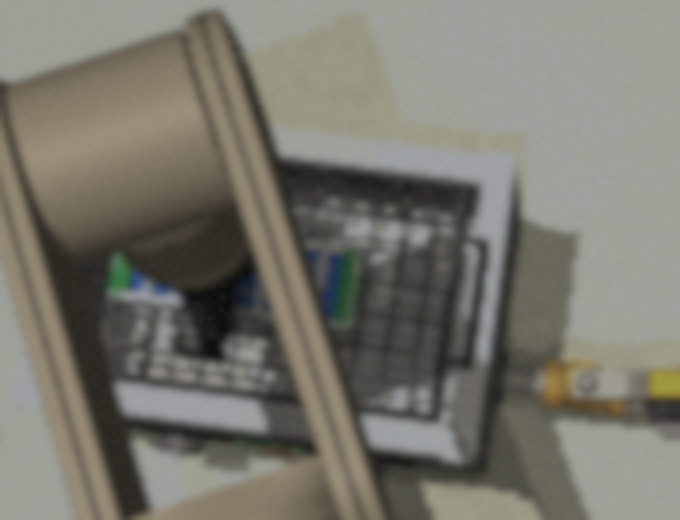

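```bash
python3 -m pendant '[[[-0.1,0.1,0.3,0],[0,0,0,0],[0,0,0,0],[0,0,0,0],[0,0,0,0],[0,0,0,0],[0,0,0,0],[0,0,0,0],[0,0,0,0],[0,0,0,0]]]'; python3 -m pendant '[[[0,0,0,0],[0,0,0,0],[0,0,0,0],[0,0,0,0],[0,0,0,0],[0,0,0,0],[0,0,0,0],[0,0,0,0],[0,0,0,0],[0,0,0,0]]]' -0.2 40
```

```text
time: 6.97
tool_pos: [562.5, 275.5, 186.2]
tcp_rot: [-179.0, 1.4, -7.1]
ft_force: [0.2, -0.3, -0.4]
finger_gap: 70.5
time: 7.8
tool_pos: [562.8, 275.7, 186.8]
tcp_rot: [-179.0, 1.4, -7.1]
ft_force: [0.4, 0.5, -0.2]
finger_gap: 55.5
```

```bash
python3 -m pendant '[[[0,0,-0.2,0],[0,0,-0.4,0],[0,0,-0.5,0],[0,0,-0.6,0],[0,0,-0.6,0],[0,0,-0.6,0],[0,0,-0.5,0],[0,0,-0.3,0],[0,0,0,0],[0,0,0,0]]]' -0.2 40; python3 - <<'E'
from h import *
print(sense()["finger_gap"],sense()["ft_force"])
for n in("top","scene"):
    im=cv2.cvtColor(snapshot(n),cv2.COLOR_RGB2BGR);cv2.imwrite(f"pics/{n}3.png",im)
    u,v={"top":(130,130),"scene":(240,60)}[n]
    cv2.imwrite(f"pics/{n}3z.png",cv2.resize(im[v:v+130,u:u+170],None,fx=4,fy=4,interpolation=cv2.INTER_CUBIC))
E
```

```text
time: 8.63
tool_pos: [564.1, 273.8, 268.8]
tcp_rot: [-179.0, 1.4, -7.1]
ft_force: [0.3, 1.8, -3.8]
finger_gap: 55.6
55.583696222683294 [ 0.32489866  1.77634439 -3.75089832]
```

View pics/scene3z.png

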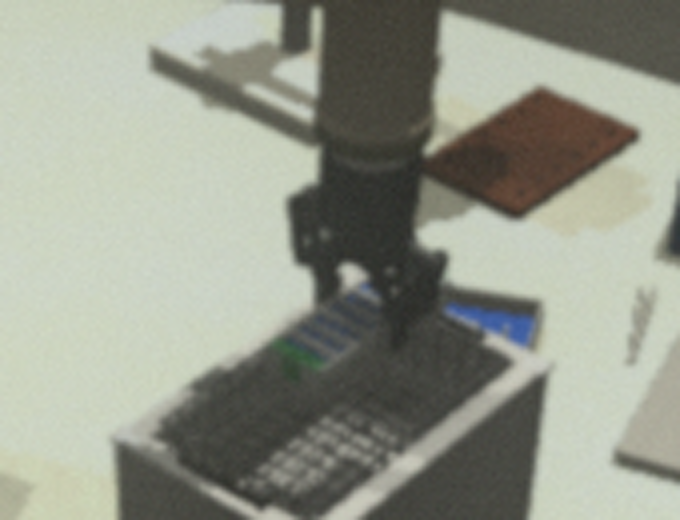

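```bash
python3 -m pendant '[[[0.1,0.4,0,0],[0.2,0.7,0,0],[0.3,1,0,0],[0.3,1,0,0],[0.3,1,0,0],[0.3,1,0,0],[0.3,1,0,0],[0.3,1,0,0],[0.3,1,0,0],[0.3,1,0,0]]]'; python3 -m pendant '[[[0.3,1,0,0],[0.3,1,0,0],[0.2,0.7,0,0],[0.1,0.3,0,0],[0,0,0,0],[0,0,0,0],[0,0,0,0],[0,0,0,0],[0,0,0,0],[0,0,0,0]]]'; python3 - <<'E'
from h import *
print(sense()["finger_gap"],sense()["ft_force"])
for n in("top","scene"):
    im=cv2.cvtColor(snapshot(n),cv2.COLOR_RGB2BGR);cv2.imwrite(f"pics/{n}4.png",im)
    u,v={"top":(150,100),"scene":(230,90)}[n]
    cv2.imwrite(f"pics/{n}4z.png",cv2.resize(im[v:v+130,u:u+170],None,fx=4,fy=4,interpolation=cv2.INTER_CUBIC))
    for b in blobs(im,"green",5):print(n,b[0],b[1])
E
```

```text
time: 9.57
tool_pos: [591.1, 71.6, 254.6]
tcp_rot: [-179.4, 2.2, -6.9]
ft_force: [-0.2, 0.2, -4.8]
finger_gap: 55.3
time: 10.4
tool_pos: [597.7, -2.8, 247.7]
tcp_rot: [-179.5, 2.7, -7.3]
ft_force: [-0.0, -0.2, -2.9]
finger_gap: 55.5
55.52385776152411 [-0.02192475 -0.1789267  -2.91371753]
top 7 [323. 189.]
```

View pics/scene4z.png

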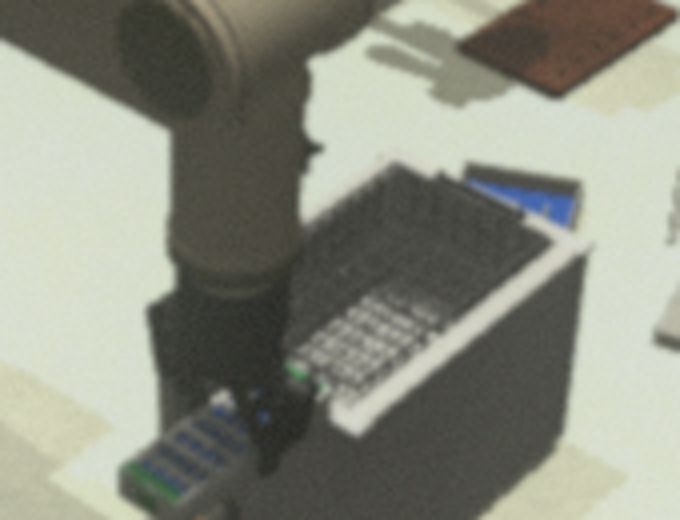

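View pics/top4z.png

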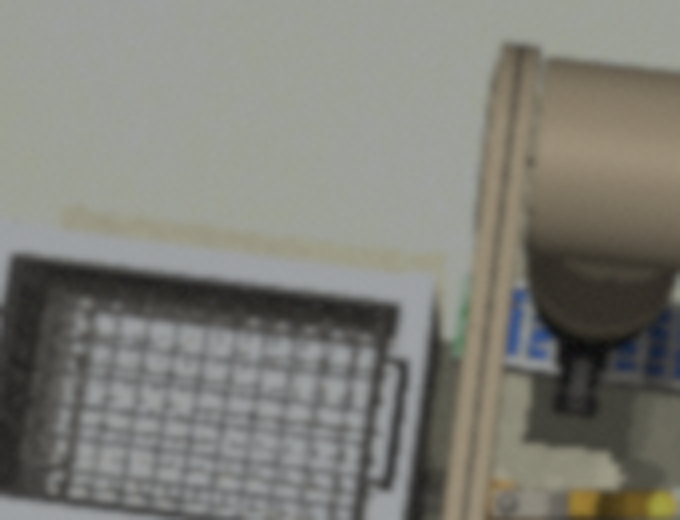

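```bash
python3 -m pendant '[[[0.1,-0.4,0,0],[0.1,-0.5,0,0],[0.1,-0.5,0.1,0],[0.1,-0.3,0.2,0],[0,0,0.2,0],[0,0,0.2,0],[0,0,0.2,0],[0,0,0.1,0],[0,0,0,0],[0,0,0,0]]]'
```

```text
time: 11.33
tool_pos: [609.9, 36.0, 224.4]
tcp_rot: [-179.5, 2.8, -7.2]
ft_force: [0.6, -0.0, -3.4]
finger_gap: 55.3
```

```bash
python3 -m pendant '[[[0,0,0.1,0],[0,0,0.1,0],[0,0,0.2,0],[0,0,0.2,0],[0,0,0.2,0],[0,0,0.2,0],[0,0,0.2,0],[0,0,0.1,0],[0,0,0,0],[0,0,0,0]]]'; python3 - <<'E'
from h import *
print(sense()["finger_gap"],sense()["ft_force"])
for n in("top","scene"):
    im=cv2.cvtColor(snapshot(n),cv2.COLOR_RGB2BGR);cv2.imwrite(f"pics/{n}5.png",im)
    u,v={"top":(180,100),"scene":(230,90)}[n]
    cv2.imwrite(f"pics/{n}5z.png",cv2.resize(im[v:v+150,u:u+170],None,fx=4,fy=4,interpolation=cv2.INTER_CUBIC))
E
```

```text
time: 12.17
tool_pos: [610.2, 32.8, 204.7]
tcp_rot: [-179.6, 2.3, -7.3]
ft_force: [-2.5, -1.4, -0.4]
finger_gap: 55.6
55.560022569979594 [-2.45656429 -1.36988922 -0.40981722]
```

View pics/scene5z.png

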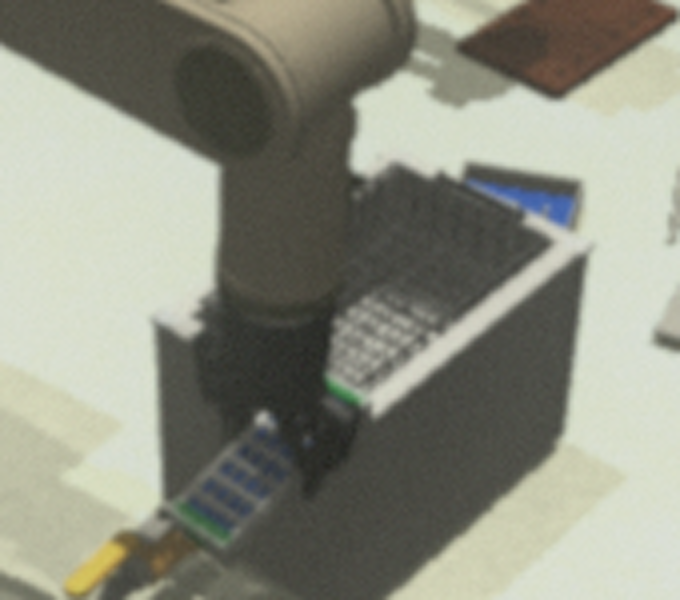

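View pics/top5z.png

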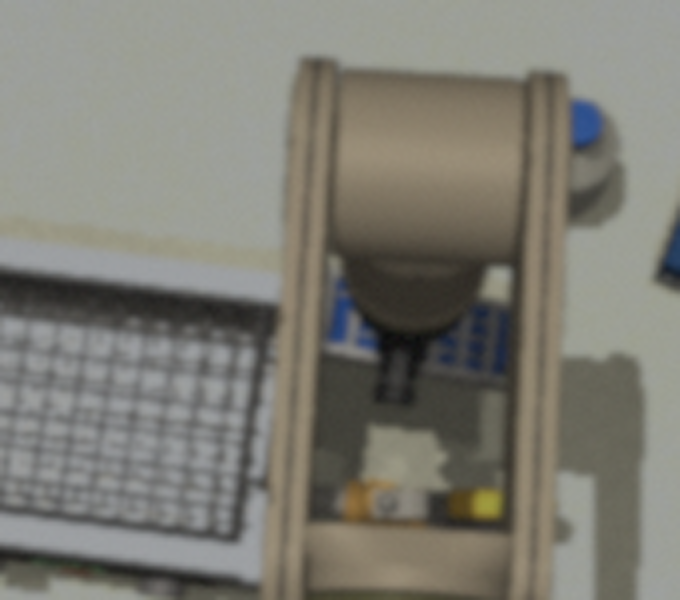

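```bash
python3 -m pendant '[[[0,0,0.1,0],[0,0,0.1,0],[0,0,0.1,0],[0,0,0.1,0],[0,0,0.1,0],[0,0,0.1,0],[0,0,0.1,0],[0,0,0,0],[0,0,0,0],[0,0,0,0]]]'; python3 - <<'E'
from h import *
s=sense();print(s["ft_force"],s["wrist_torque"],s["tool_pos"])
for n in("top","scene"):
    im=cv2.cvtColor(snapshot(n),cv2.COLOR_RGB2BGR);cv2.imwrite(f"pics/{n}6.png",im)
    u,v={"top":(180,100),"scene":(250,160)}[n]
    cv2.imwrite(f"pics/{n}6z.png",cv2.resize(im[v:v+95,u:u+130],None,fx=6,fy=6,interpolation=cv2.INTER_CUBIC))
E
```

```text
time: 13.1
tool_pos: [610.0, 32.4, 194.1]
tcp_rot: [-179.7, 2.2, -7.3]
ft_force: [-2.8, -1.1, 1.0]
finger_gap: 55.5
[-2.75024087 -1.07078855  1.04320182] [0.14202329 0.34373253 0.17247616] [610.02110069  32.37125255 194.08290668]
```

View pics/scene6z.png

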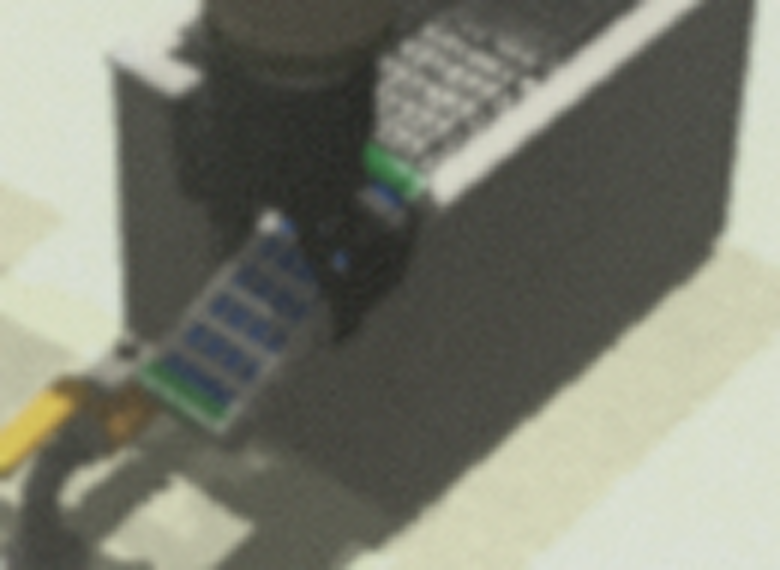

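View pics/top6z.png

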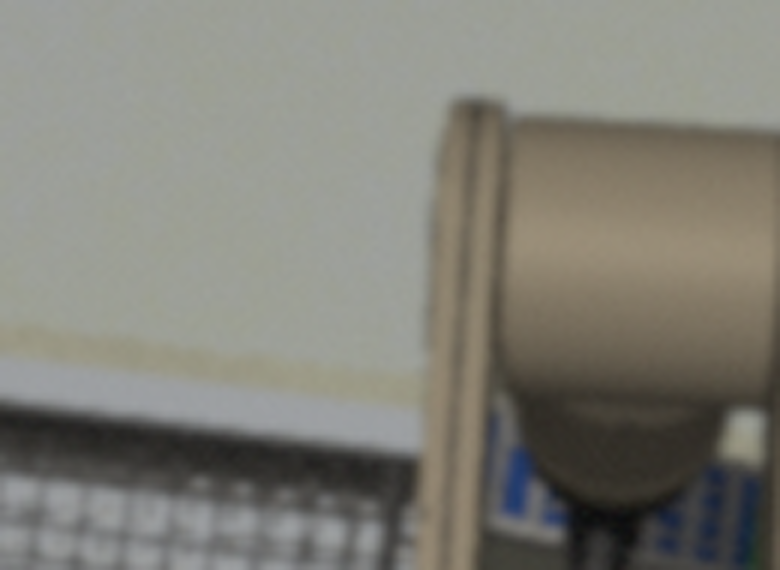

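```bash
cat >> h.py <<'E'
def onplane(px,p0,yaw,n="scene"):
    # vertical plane through p0 containing the direction (−sin, cos)(yaw)
    nrm=np.array([np.cos(np.radians(yaw)),np.sin(np.radians(yaw)),0]);o,d=ray(n,px)
    X=o+d*(nrm@(np.array(p0)-o))/(nrm@d);a=np.array([-np.sin(np.radians(yaw)),np.cos(np.radians(yaw)),0])
    return X,a@(X-np.array(p0)),X[2]
E
python3 - <<'E'
from h import *
np.set_printoptions(precision=1,suppress=True)
s=lambda u,v:((u+.5)/6-.5+250,(v+.5)/6-.5+160)
c=np.array([610,32.4,0]);w=np.array([.9925,-.122,0])
for off,pts in((28,((228,432),(428,188))),(-28,((142,368),(268,215),(368,148)))):
    q=[onplane(s(*p),c+off*w,-7.2) for p in pts]
    for x in q:print(off,x[0],round(x[1],1))
    for x in q[1:]:print("tilt",np.degrees(np.arctan2(x[2]-q[0][2],x[1]-q[0][1])),"len",np.hypot(x[2]-q[0][2],x[1]-q[0][1]))
E
```

```text
28 [629.  -40.7 188.4] -70.2
28 [646.8 100.6 246.7] 72.2
tilt 22.242157655624823 len 153.81756545789062
-28 [573.5 -32.9 192.8] -69.3
-28 [584.8  55.9 230.4] 20.3
-28 [594.  129.4 225.2] 94.3
tilt 22.825291265422504 len 97.14640989432056
tilt 11.22956188454476 len 166.80045993869967
```

```bash
python3 -m pendant '[[[0,0,0.1,0],[0,0,0.1,0],[0,0,0.1,0],[0,0,0.1,0],[0,0,0.1,0],[0,0,0,0],[0,0,0,0],[0,0,0,0],[0,0,0,0],[0,0,0,0]]]'; python3 - <<'E'
from h import *
for n in("scene",):
    im=cv2.cvtColor(snapshot(n),cv2.COLOR_RGB2BGR);cv2.imwrite(f"pics/{n}7.png",im)
    u,v={"top":(180,100),"scene":(250,160)}[n]
    cv2.imwrite(f"pics/{n}7z.png",cv2.resize(im[v:v+95,u:u+130],None,fx=6,fy=6,interpolation=cv2.INTER_CUBIC))
E
```

```text
time: 14.03
tool_pos: [610.7, 32.9, 185.6]
tcp_rot: [-179.6, 2.0, -7.2]
ft_force: [-3.2, -1.9, 2.6]
finger_gap: 55.4
```

View pics/scene7z.png

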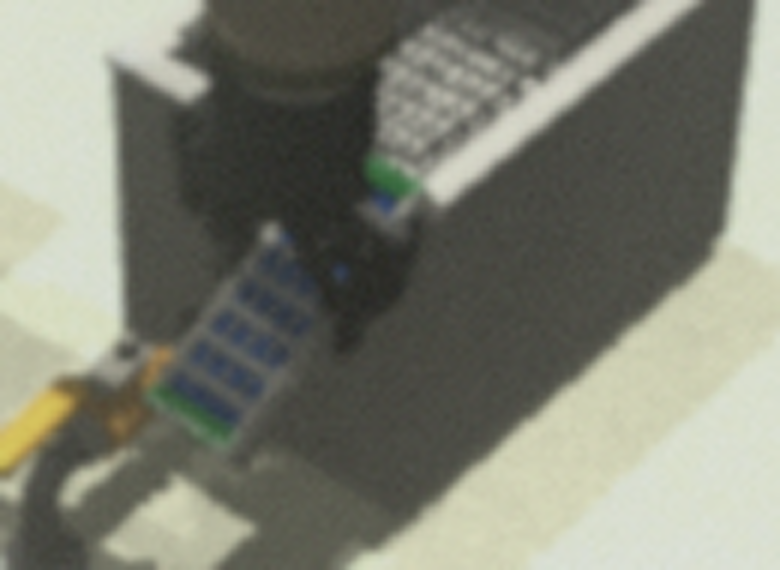

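```bash
python3 - <<'E'
from h import *
np.set_printoptions(precision=1,suppress=True)
s=lambda u,v:((u+.5)/6-.5+250,(v+.5)/6-.5+160)
c=np.array([610.7,32.9,0]);w=np.array([.9925,-.122,0])
for off,pts in((28,((230,448),(425,190))),(-28,((149,392),(268,228)))):
    q=[onplane(s(*p),c+off*w,-7.2) for p in pts]
    for x in q:print(off,x[0],round(x[1],1))
    for x in q[1:]:print("tilt",np.degrees(np.arctan2(x[2]-q[0][2],x[1]-q[0][1])),"len",np.hypot(x[2]-q[0][2],x[1]-q[0][1]))
E
```

```text
28 [629.7 -40.2 177.6] -70.2
28 [647.1  97.5 247.8] 68.5
tilt 26.826016171958667 len 155.47674070409286
-28 [574.6 -29.5 174.3] -66.3
-28 [585.3  55.2 222.8] 19.0
tilt 29.603804344892424 len 98.14754922352111
```

```bash
python3 -m pendant '[[[0,0,0.1,0],[0,0,0.05,0],[0,0,0,0],[0,0,0,0],[0,0,-0.2,0],[0,0,-0.4,0],[0,0,-0.4,0],[0,0,-0.4,0],[0,0.2,-0.2,0],[0,0.4,0,0]]]'
```

```text
time: 14.92
tool_pos: [609.9, 21.7, 214.6]
tcp_rot: [-179.6, 2.1, -7.2]
ft_force: [0.3, -0.2, -4.0]
finger_gap: 55.5
```

```bash
python3 -m pendant '[[[0,0.7,0,-0.5],[0,1,0,-0.5],[0,1,0,-0.4],[-0.1,1,0,0],[-0.1,1,0,0],[-0.1,1,0,0],[-0.1,1,0,0],[-0.1,1,0,0],[-0.1,1,0,0],[-0.1,1,0,0]]]'
```

```text
time: 15.75
tool_pos: [588.6, -183.9, 213.7]
tcp_rot: [-179.4, 1.9, -0.2]
ft_force: [0.0, -0.7, -4.6]
finger_gap: 55.5
```

```bash
python3 -m pendant '[[[-0.2,1,0,0.1],[-0.2,1,0,0],[-0.2,1,0,0],[-0.2,1,0,0],[-0.2,0.9,0,0],[-0.1,0.6,0,0],[0,0.3,0,0],[0,0,0,0],[0,0,0,0],[0,0,0,0]]]';  python3 - <<'E'
from h import *
for n in("top","scene"):
    im=cv2.cvtColor(snapshot(n),cv2.COLOR_RGB2BGR);cv2.imwrite(f"pics/{n}8.png",im)
    u,v={"top":(335,130),"scene":(130,230)}[n]
    cv2.imwrite(f"pics/{n}8z.png",cv2.resize(im[v:v+110,u:u+130],None,fx=6,fy=6,interpolation=cv2.INTER_CUBIC) if n=="top" else cv2.resize(im[v:v+100,u:u+130],None,fx=6,fy=6,interpolation=cv2.INTER_CUBIC))
E
```

```text
time: 16.58
tool_pos: [559.3, -314.4, 211.7]
tcp_rot: [-179.5, 2.1, -1.2]
ft_force: [-0.2, -0.2, -4.2]
finger_gap: 55.2
```

View pics/scene8z.png

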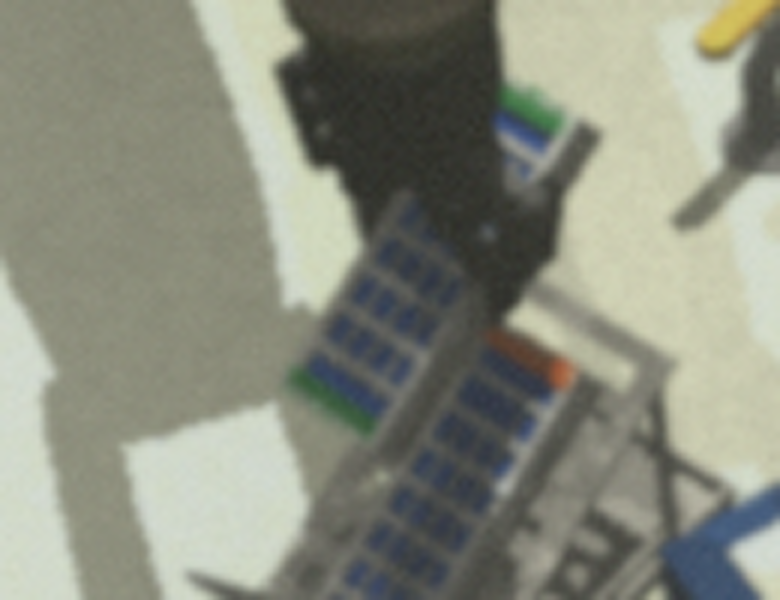

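View pics/top8z.png

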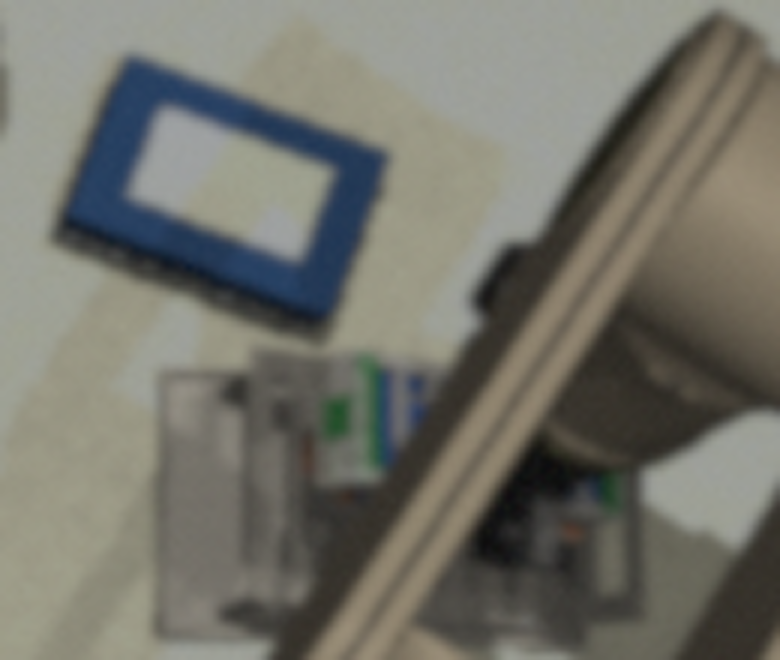

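```bash
python3 - <<'E'
from h import *
np.set_printoptions(precision=1,suppress=True)
s=lambda u,v:((u+.5)/6-.5+130,(v+.5)/6-.5+230)
s0=lambda u,v:((u+.5)/6-.5+158,(v+.5)/6-.5+268)
def m(c,yaw,pp,s):
  w=np.array([np.cos(np.radians(yaw)),np.sin(np.radians(yaw)),0])
  for off,pts in pp:
    q=[onplane(s(*p),c+off*w,yaw) for p in pts]
    x=q[1];print(off,q[0][0],x[0],"tilt",np.degrees(np.arctan2(x[2]-q[0][2],x[1]-q[0][1])),"len",np.hypot(x[2]-q[0][2],x[1]-q[0][1]))
m(np.array([559.3,-314.4,0]),-1.2,((28,((372,431),(578,115))),(-28,((290,375),(405,195)))),s)
print("orange, same method")
m(np.array([566,-341,0]),-.5,((28,((222,462),(412,138))),(-28,((135,400),(320,93)))),s0)
# orange in the new picture, partial edges
m(np.array([566,-341,0]),-.5,((28,((480,520),(575,375))),(-28,((335,580),(488,335)))),s)
t=lambda u,v:((u+.5)/6-.5+335,(v+.5)/6-.5+130)
for a,b in(((378,355),(578,115)),((378,470),(508,85))):print("hi tri",tri(t(*a),s(*b)))
E
```

```text
28 [ 585.8 -384.6  210.8] [ 588.7 -248.7  280.1] tilt 27.010657725213736 len 152.53168348451982
-28 [ 530.  -376.6  197.6] [ 531.6 -299.5  239.9] tilt 28.71204948990118 len 87.95120068387041
orange, same method
28 [ 593.4 -410.5   59.9] [ 594.6 -273.1  141.9] tilt 30.81105811184738 len 159.96609001517623
-28 [ 537.4 -406.9   54.2] [ 538.6 -271.9  131.8] tilt 29.89942079954396 len 155.77711524880198
28 [ 594.  -344.3  108.8] [ 594.6 -276.9  139.4] tilt 24.40303269287032 len 74.09379603646796
-28 [ 537.6 -384.5   64.2] [ 538.6 -273.3  123.2] tilt 27.914591219364183 len 125.92141531390395
hi tri (array([ 589. , -254.2,  284.8]), np.float64(7.234188395799093))
hi tri (array([ 544.6, -253.6,  274.8]), np.float64(13.96884688236132))
```

```bash
python3 - <<'E'
import cv2
b=cv2.imread("pics/scene8.png");c=cv2.resize(b[240:312,172:236],None,fx=8,fy=8,interpolation=cv2.INTER_CUBIC)
cv2.imwrite("pics/s8q.png",cv2.convertScaleAbs(c,alpha=1.6,beta=-20))
E
```

```text
(no output)
```

View pics/s8q.png

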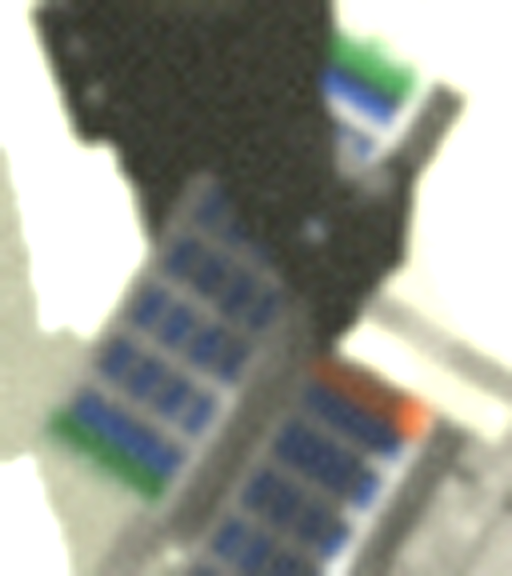

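```bash
python3 -m pendant '[[[0.1,0.3,0.2,0],[0.1,0.5,0.5,0],[0.1,0.5,0.7,0],[0.1,0.5,0.7,0],[0.1,0.3,0.7,-0.1],[0,0.1,0.6,0],[0,0,0.5,0],[0,0,0.3,0],[0,0,0,0],[0,0,0,0]]]'
```

```text
time: 17.52
tool_pos: [566.0, -358.2, 114.0]
tcp_rot: [-179.2, 2.3, -0.4]
ft_force: [1.1, -0.2, -4.0]
finger_gap: 55.3
```

```bash
python3 - <<'E'
from h import *
print(sense()["ft_force"])
for n in("top","scene"):
    im=cv2.cvtColor(snapshot(n),cv2.COLOR_RGB2BGR);cv2.imwrite(f"pics/{n}9.png",im)
    u,v={"top":(360,160),"scene":(160,252)}[n]
    c=cv2.resize(im[v:v+72,u:u+92],None,fx=8,fy=8,interpolation=cv2.INTER_CUBIC)
    if n=="scene": c=cv2.resize(im[v:v+100,u:u+90],None,fx=6,fy=6,interpolation=cv2.INTER_CUBIC)
    cv2.imwrite(f"pics/{n}9z.png",cv2.convertScaleAbs(c,alpha=1.5,beta=-20))
E
```

```text
[ 1.10980288 -0.20347315 -3.95106009]
```

View pics/scene9z.png

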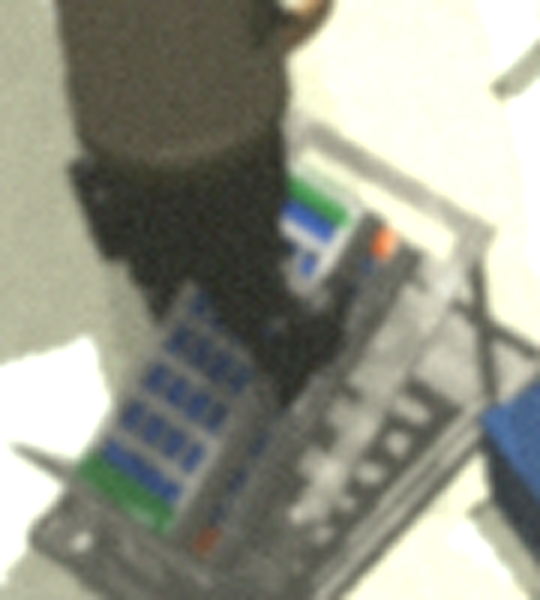

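View pics/top9z.png

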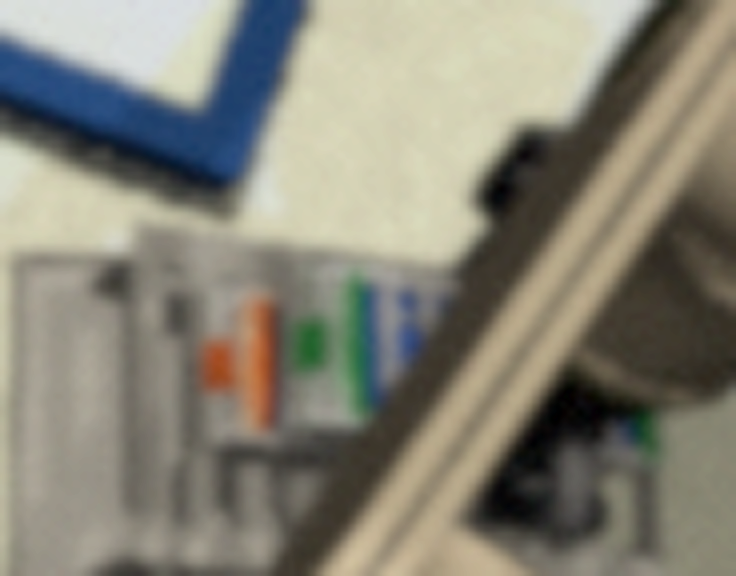

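```bash
python3 - <<'E'
from h import *
np.set_printoptions(precision=1,suppress=True)
t=lambda u,v:((u+.5)/8-.5+360,(v+.5)/8-.5+160)
s=lambda u,v:((u+.5)/6-.5+160,(v+.5)/6-.5+252)
for nm,u,a,b,z in(("or",258,295,430,135.8),("gr",361,277,413,179)):
    A,B=onz("top",t(u,a),z),onz("top",t(u,b),z);print(nm,A,B,(A+B)/2)
print("blob gr endface",onz("top",t(311,345),165),"or",onz("top",t(217,364),122))
print("scene hi+x gr",onz("scene",s(357,203),182),"or",onz("scene",s(402,238),138.2))
print("scene lo+x gr",onz("scene",s(176,528),102),"or",onz("scene",s(222,548),58.2))
E
```

```text
or [ 590.7 -277.6  135.8] [ 543.2 -277.   135.8] [ 567.  -277.3  135.8]
gr [ 590.6 -302.2  179. ] [ 544.3 -301.4  179. ] [ 567.5 -301.8  179. ]
blob gr endface [ 569.1 -288.5  165. ] or [ 568.  -266.2  122. ]
scene hi+x gr [ 591.7 -292.8  182. ] or [ 594.7 -272.3  138.2]
scene lo+x gr [ 594.2 -424.6  102. ] or [ 593.4 -403.1   58.2]
```

```bash
python3 -m pendant '[[[0,-0.05,0.1,0],[0,-0.05,0.1,0],[0,-0.1,0.1,0],[0,-0.1,0.1,0],[0,0,0.1,0],[0,0,0,0],[0,0,0,0],[0,0,0,0],[0,0,0,0],[0,0,0,0]]]'; python3 - <<'E'
from h import *
p=sense()["tool_pos"]+[0.8,0,22.7];d=p-[0,-396.5,34]
print("ramp x,z of P",d[1]*.866+d[2]*.5,-d[1]*.5+d[2]*.866, sense()["ft_force"])
for n in("scene",):
    im=cv2.cvtColor(snapshot(n),cv2.COLOR_RGB2BGR);cv2.imwrite(f"pics/{n}10.png",im)
    u,v={"top":(360,160),"scene":(160,252)}[n]
    c=cv2.resize(im[v:v+100,u:u+90],None,fx=6,fy=6,interpolation=cv2.INTER_CUBIC)
    cv2.imwrite(f"pics/{n}10z.png",cv2.convertScaleAbs(c,alpha=1.5,beta=-20))
E
```

```text
time: 18.45
tool_pos: [568.7, -352.1, 109.2]
tcp_rot: [-179.5, 1.8, -0.3]
ft_force: [0.2, -0.1, -4.2]
finger_gap: 55.4
ramp x,z of P 87.38463558577958 62.57174313926906 [ 0.15660402 -0.0905568  -4.23986873]
```

View pics/scene10z.png

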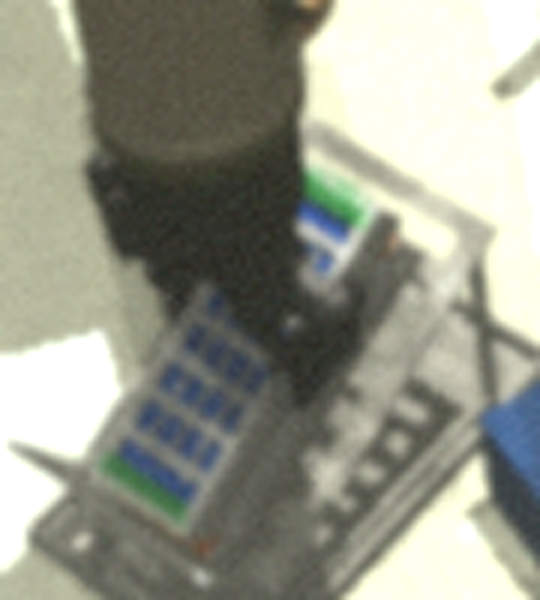

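```bash
python3 -m pendant '[[[-0.05,0,0.1,0],[-0.05,0,0.1,0],[-0.05,0,0.1,0],[0,0,0,0],[0,0,0,0],[0,0,0,0],[0,0,0,0],[0,0,0,0],[0,0,0,0],[0,0,0,0]]]'; cat >> h.py <<'E'
def rp():
    s=sense();p=s["tool_pos"]+[0.8,0,22.7];d=p-[0,-396.5,34]
    print("ramp x,z of P",d[1]*.866+d[2]*.5,-d[1]*.5+d[2]*.866, s["ft_force"],s["wrist_torque"])
E
python3 -c "from h import *;rp()"
```

```text
time: 19.33
tool_pos: [565.0, -352.3, 102.5]
tcp_rot: [-179.5, 1.8, -0.3]
ft_force: [0.3, -0.2, -4.1]
finger_gap: 55.4
ramp x,z of P 83.87832284851947 56.890456979149434 [ 0.26132579 -0.20601896 -4.08725749] [-0.00581721 -0.09516893 -0.0039603 ]
```

```bash
python3 -m pendant '[[[0,0,0.05,0],[0,-0.05,0.05,0],[0,0,0.05,0],[0,-0.05,0.05,0],[0,0,0,0],[0,0,0,0],[0,0,0,0],[0,0,0,0],[0,0,0,0],[0,0,0,0]]]'; python3 -c "
from h import *;rp()
im=cv2.cvtColor(snapshot('scene'),cv2.COLOR_RGB2BGR);cv2.imwrite('pics/scene11.png',im)
cv2.imwrite('pics/scene11z.png',cv2.convertScaleAbs(cv2.resize(im[252:352,160:250],None,fx=6,fy=6,interpolation=cv2.INTER_CUBIC),alpha=1.5,beta=-20))"
```

```text
time: 20.17
tool_pos: [565.2, -350.2, 98.5]
tcp_rot: [-179.6, 1.8, -0.3]
ft_force: [-0.1, 0.4, -4.0]
finger_gap: 55.3
ramp x,z of P 83.67147894367892 52.33195194927147 [-0.08899949  0.36720277 -4.01838983] [-0.05253313 -0.06555321  0.06290256]
```

View pics/scene11z.png

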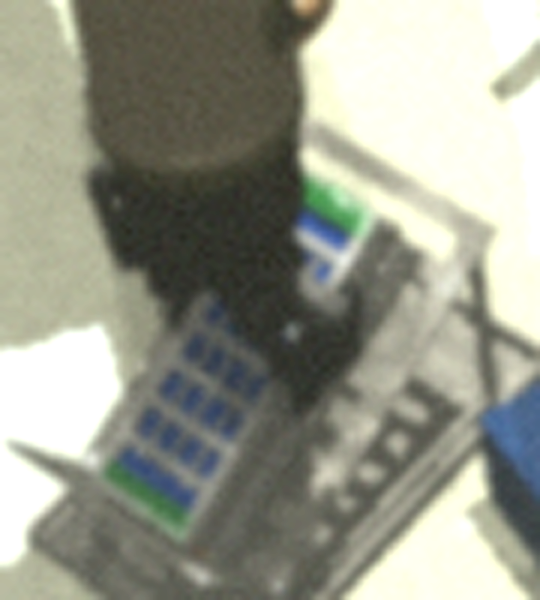

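```bash
python3 -m pendant '[[[0,0,0.05,0],[0,0,0,0],[0,-0.05,0.05,0],[0,0,0,0],[0,0,0,0],[0,0,0,0],[0,0,0,0],[0,0,0,0],[0,0,0,0],[0,0,0,0]]]'; python3 -c "
from h import *;rp()"
```

```text
time: 21.05
tool_pos: [565.5, -350.3, 97.7]
tcp_rot: [-179.7, 1.7, -0.3]
ft_force: [-0.3, -1.0, -2.1]
finger_gap: 55.5
ramp x,z of P 83.23109048286454 51.72410373268026 [-0.32978264 -0.9904703  -2.0859547 ] [-0.18945443  0.03598147 -0.00533727]
```

```bash
python3 -m pendant '[[[0,0,0.05,0],[0,0,0,0],[0,0,0.05,0],[0,0,0,0],[0,0,0.05,0],[0,0,0,0],[0,0,0,0],[0,0,0,0],[0,0,0,0],[0,0,0,0]]]'; python3 -c "
from h import *;rp()
im=cv2.cvtColor(snapshot('scene'),cv2.COLOR_RGB2BGR);cv2.imwrite('pics/scene12.png',im)
cv2.imwrite('pics/scene12z.png',cv2.convertScaleAbs(cv2.resize(im[252:352,160:250],None,fx=6,fy=6,interpolation=cv2.INTER_CUBIC),alpha=1.5,beta=-20))"
```

```text
time: 21.88
tool_pos: [566.3, -351.2, 96.7]
tcp_rot: [-179.8, 1.6, -0.3]
ft_force: [-1.9, 0.7, -0.2]
finger_gap: 55.1
ramp x,z of P 81.87622476858496 51.28014367192368 [-1.90926321  0.73346211 -0.17205203] [-0.32095534  0.10543759 -0.10418606]
```

View pics/scene12z.png

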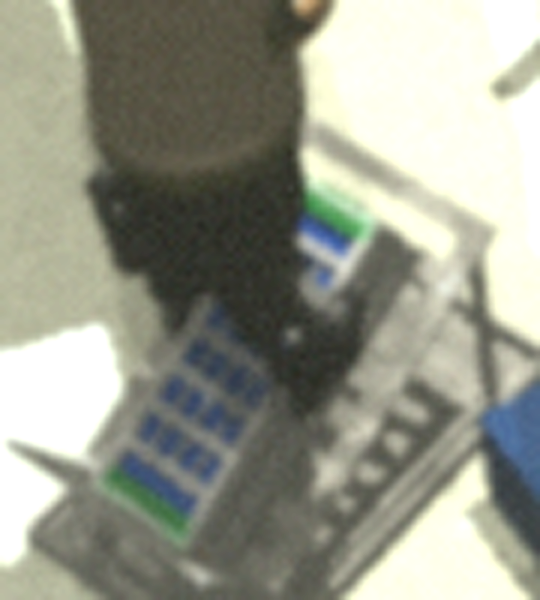

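```bash
python3 -m pendant '[[[0,0.05,0.05,0],[0,0,0,0],[0,0.05,0.05,0],[0,0,0,0],[0,0.05,0.05,0],[0,0,0,0],[0,0,0,0],[0,0,0,0],[0,0,0,0],[0,0,0,0]]]'; python3 -c "
from h import *;rp()"
```

```text
time: 22.77
tool_pos: [566.8, -353.2, 95.0]
tcp_rot: [-179.8, 1.6, -0.3]
ft_force: [-1.4, 2.1, 1.7]
finger_gap: 55.2
ramp x,z of P 79.33186558666895 50.86523459780777 [-1.41090439  2.0526941   1.67246483] [-0.22651346  0.12859279 -0.06678355]
```

```bash
python3 -m pendant '[[[0,0.1,0.05,0],[0,0,0,0],[0,0.1,0.05,0],[0,0,0,0],[0,0.1,0,0],[0,0,0,0],[0,0,0,0],[0,0,0,0],[0,0,0,0],[0,0,0,0]]]'; python3 -c "
from h import *;rp()
for n in('scene','top'):
  im=cv2.cvtColor(snapshot(n),cv2.COLOR_RGB2BGR);cv2.imwrite(f'pics/{n}13.png',im)
cv2.imwrite('pics/top13z.png',cv2.convertScaleAbs(cv2.resize(im[180:250,355:450],None,fx=8,fy=8,interpolation=cv2.INTER_CUBIC),alpha=1.7,beta=-20))"
```

```text
time: 23.6
tool_pos: [567.1, -353.2, 95.2]
tcp_rot: [-179.2, 1.7, -0.2]
ft_force: [-2.4, 2.2, 3.8]
finger_gap: 55.1
ramp x,z of P 79.42834883369142 51.06687230083054 [-2.37410256  2.16855661  3.8465773 ] [-0.05082432  0.20593704 -0.12073612]
```

View pics/top13z.png

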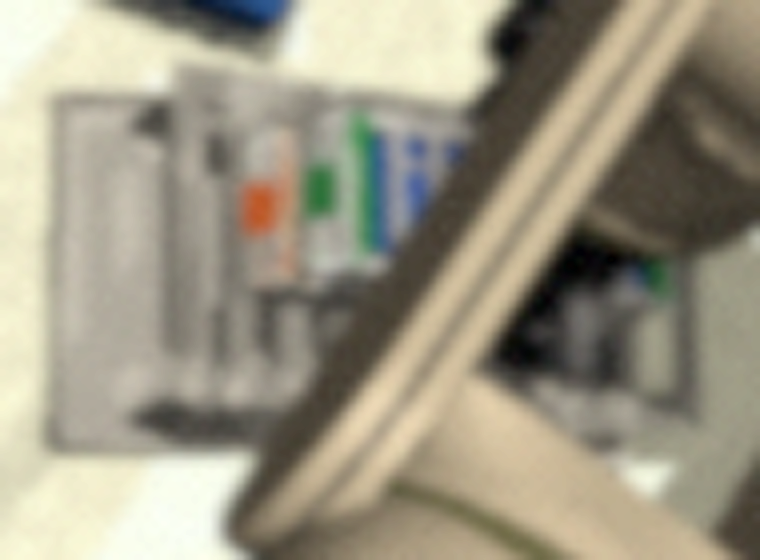

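```bash
python3 - <<'E'
from h import *
np.set_printoptions(precision=1,suppress=True)
t=lambda u,v:((u+.5)/8-.5+355,(v+.5)/8-.5+180)
print("hi edge exp y -285.9:",onz("top",t(353,110),162.5),onz("top",t(358,250),162.5))
print("low edge exp y -424.5:",onz("top",t(672,295),82.5))
im=cv2.imread('pics/scene13.png')
cv2.imwrite('pics/scene13z.png',cv2.convertScaleAbs(cv2.resize(im[252:352,160:250],None,fx=6,fy=6,interpolation=cv2.INTER_CUBIC),alpha=1.5,beta=-20))
E
```

```text
hi edge exp y -285.9: [ 595.4 -290.2  162.5] [ 547.2 -291.1  162.5]
low edge exp y -424.5: [ 543.9 -424.4   82.5]
```

View pics/scene13z.png

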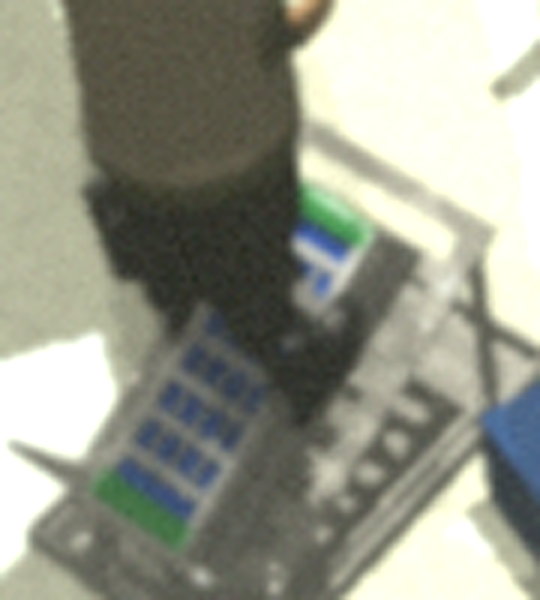

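```bash
python3 - <<'E'
from h import *
np.set_printoptions(precision=1,suppress=True)
a=cv2.imread('pics/top13.png');h=cv2.cvtColor(a,cv2.COLOR_BGR2HSV)
t=lambda u,v:((u+.5)/8-.5+355,(v+.5)/8-.5+180)
for nm,m,z in(("or",cv2.inRange(h,(3,120,60),(18,255,255)),126),("gr",cv2.inRange(h,(45,80,30),(88,255,255)),150)):
    m[:, :380]=0;m[:,405:]=0;m[:190]=0;m[230:]=0
    n,l,s,c=cv2.connectedComponentsWithStats(m)
    for i in range(1,n):
        if s[i,4]>4:print(nm,s[i],c[i],onz("top",c[i],z),onz("top",c[i],z+12))
print(onz("top",t(260,208.5),126),onz("top",t(320,190),150))
print("or lid band",onz("top",t(288,128),135.8),onz("top",t(288,287),135.8))
E
```

```text
or [386 203   4   6  20] [387.4 205.6] [ 566.1 -267.1  126. ] [ 564.4 -264.3  138. ]
gr [399 196   3  15  25] [400.4 203.3] [ 569.7 -297.5  150. ] [ 567.9 -294.4  162. ]
gr [394 201   2   5   9] [394.6 203.2] [ 569.6 -281.5  150. ] [ 567.9 -278.6  162. ]
[ 565.9 -266.3  126. ] [ 569.4 -281.5  150. ]
or lid band [ 593.1 -274.1  135.8] [ 537.2 -273.4  135.8]
```

```bash
python3 -m pendant '[[[0,0,-0.05,0],[0,0,-0.05,0],[-0.05,0,0,0],[-0.05,0,0,0],[-0.05,0,0,0],[0,0,0,0],[0,0,0,0],[0,0,0,0],[0,0,0,0],[0,0,0,0]]]'; python3 -c "
from h import *;rp()"
```

```text
time: 24.53
tool_pos: [565.0, -353.3, 95.5]
tcp_rot: [-179.2, 1.5, -0.1]
ft_force: [1.1, 0.3, -1.0]
finger_gap: 55.1
ramp x,z of P 79.45930215113731 51.322566837909406 [ 1.0883234   0.25099142 -0.95399808] [-0.08237522 -0.44935369  0.05744822]
```

```bash
python3 - <<'E'
from h import *
np.set_printoptions(precision=1,suppress=True)
a=cv2.cvtColor(snapshot("top"),cv2.COLOR_RGB2BGR);cv2.imwrite('pics/top14.png',a);h=cv2.cvtColor(a,cv2.COLOR_BGR2HSV)
for nm,m,z in(("or",cv2.inRange(h,(3,120,60),(18,255,255)),126),("gr",cv2.inRange(h,(45,80,30),(88,255,255)),150)):
    m[:, :380]=0;m[:,405:]=0;m[:190]=0;m[230:]=0
    n,l,s,c=cv2.connectedComponentsWithStats(m)
    for i in range(1,n):
        if s[i,4]>4:print(nm,s[i],c[i],onz("top",c[i],z),onz("top",c[i],z+12))
im=cv2.cvtColor(snapshot("scene"),cv2.COLOR_RGB2BGR)
cv2.imwrite('pics/scene14z.png',cv2.convertScaleAbs(cv2.resize(im[252:352,160:250],None,fx=6,fy=6,interpolation=cv2.INTER_CUBIC),alpha=1.5,beta=-20))
E
```

```text
or [386 203   3   6  16] [387.  205.8] [ 565.4 -266.1  126. ] [ 563.7 -263.3  138. ]
gr [398 196   4  17  50] [400. 204.] [ 567.7 -296.4  150. ] [ 565.9 -293.3  162. ]
gr [394 202   3   5  14] [394.9 204.1] [ 567.1 -282.5  150. ] [ 565.3 -279.6  162. ]
```

View pics/scene14z.png

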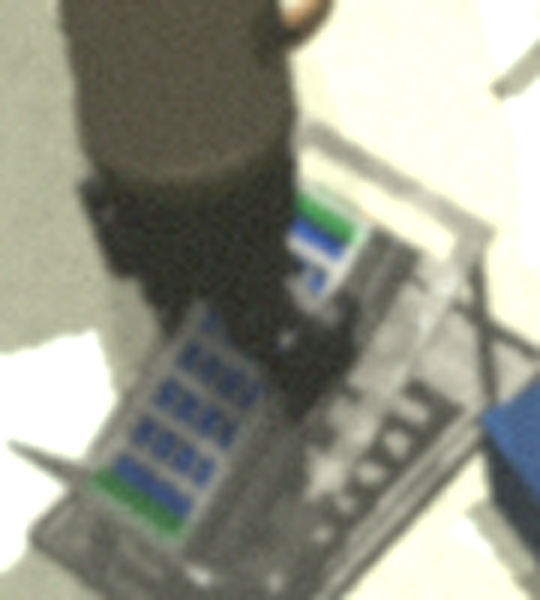

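```bash
python3 -m pendant '[[[0,0,0,0],[0,0,0,0],[0,0,0,0],[0,0,0,0],[0,0,0,0],[0,0,0,0],[0,0,0,0],[0,0,0,0],[0,0,0,0],[0,0,0,0]]]' 0.6 40;python3 -c "
from h import *;rp()"
```

```text
time: 25.47
tool_pos: [563.5, -353.6, 95.4]
tcp_rot: [-179.1, 1.7, -0.2]
ft_force: [-0.6, 0.7, 0.2]
finger_gap: 68.4
ramp x,z of P 79.16938572465756 51.39354795008144 [-0.5578511   0.68383357  0.15150553] [-0.02231006 -0.01157148 -0.00454081]
```

```bash
python3 -m pendant '[[[0,0,-0.2,0],[0,0,-0.4,0],[0,0,-0.6,0],[0,0,-0.8,0],[0,0,-0.8,0],[0,0,-1,0],[0,0,-1,0],[0,-0.5,-1,0],[0,-1,-0.6,0],[0,-1,-0.2,0]]]';python3 - <<'E'
from h import *
for n in("top","scene"):
    im=cv2.cvtColor(snapshot(n),cv2.COLOR_RGB2BGR);cv2.imwrite(f"pics/{n}15.png",im)
    u,v={"top":(355,180),"scene":(150,260)}[n]
    k={"top":8,"scene":6}[n]
    cv2.imwrite(f"pics/{n}15z.png",cv2.convertScaleAbs(cv2.resize(im[v:v+(70 if n=="top" else 100),u:u+100],None,fx=k*.99,fy=k*.99,interpolation=cv2.INTER_CUBIC),alpha=1.5,beta=-20))
    for k in("green","orange","yellow"):
        for b in blobs(im,k): print(n,k,b[0],b[1])
E
```

```text
time: 26.3
tool_pos: [566.8, -308.0, 241.9]
tcp_rot: [-179.3, 1.6, -0.4]
ft_force: [-0.1, -0.5, 0.5]
finger_gap: 68.4
top green 12 [394.2 205.1]
top green 23 [436.5 210.3]
top orange 21 [387.4 205.6]
top orange 9 [268. 222.]
top orange 9 [268.7 229.1]
top orange 9 [283.  231.4]
top yellow 9 [269.1 225.2]
top yellow 138 [304.5 226.2]
scene yellow 52 [255.5 230.4]
```

View pics/scene15z.png

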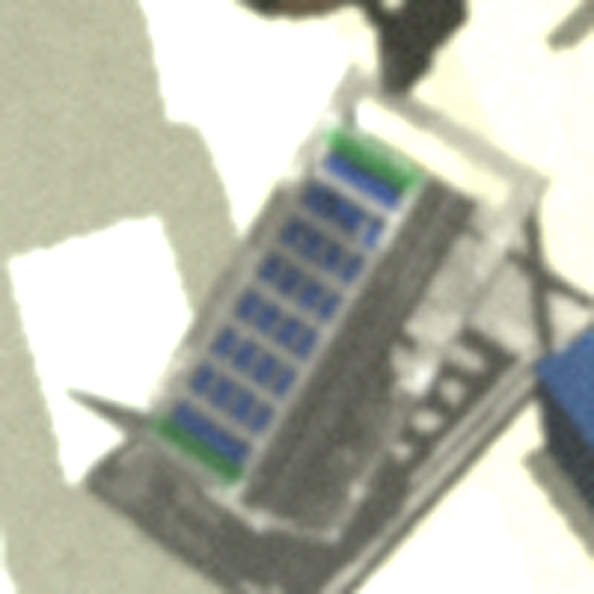

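View pics/top15z.png

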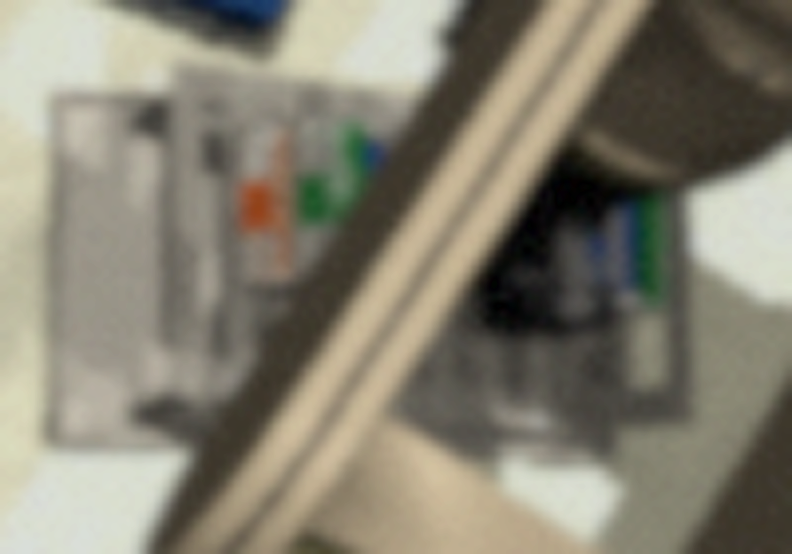

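```bash
python3 -m pendant '[[[-0.5,-1,0,0],[-0.5,-1,0,0],[-0.5,-1,0,0],[-0.5,-1,0,0],[-0.5,-1,0.2,0],[-0.5,-1,0.5,0],[-0.5,-1,0.7,0],[-0.5,-1,0.8,0],[-0.5,-1,0.8,0],[-0.5,-1,0.8,0]]]' -1 40; python3 -c "
from h import *
np.set_printoptions(precision=1,suppress=True)
for n,p in(('top',(304.5,226.2)),('scene',(255.5,230.4))):print(onz(n,p,121.5))
im=cv2.cvtColor(snapshot('scene'),cv2.COLOR_RGB2BGR);cv2.imwrite('pics/scene16.png',im)
cv2.imwrite('pics/scene16z.png',cv2.resize(im[130:280,190:350],None,fx=4,fy=4,interpolation=cv2.INTER_CUBIC))"
```

```text
time: 27.23
tool_pos: [466.1, -105.9, 177.3]
tcp_rot: [-179.8, 0.9, -0.5]
ft_force: [0.1, 0.7, -0.4]
finger_gap: 0.1
[503.5 -36.  121.5]
[509.8 -38.9 121.5]
```

View pics/scene16z.png

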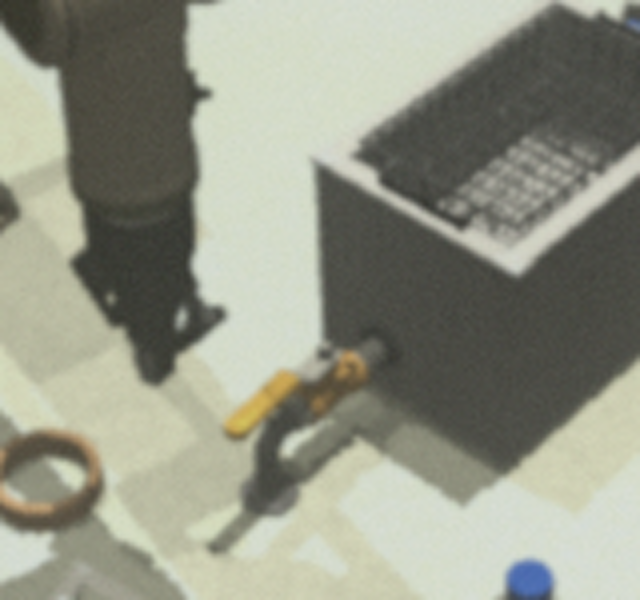

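```bash
python3 -m pendant '[[[-0.2,-0.8,0.4,0],[-0.2,-0.7,0.5,0],[-0.1,-0.6,0.5,0],[0,-0.4,0.6,0],[0,-0.2,0.6,0],[0,0,0.5,0],[0,0,0.2,0],[0,0,0,0],[0,0,0,0],[0,0,0,0]]]'
```

```text
time: 28.12
tool_pos: [450.6, -46.5, 103.6]
tcp_rot: [-179.7, 1.3, -0.4]
ft_force: [0.1, -0.1, -0.5]
finger_gap: 0.2
```

```bash
python3 -m pendant '[[[0.4,0,0,0],[0.5,0,-0.05,0],[0.5,0,-0.05,0],[0.4,0,-0.05,0],[0.4,0.1,-0.05,0],[0.4,0.1,-0.05,0],[0.4,0.1,-0.05,0],[0.4,0,-0.05,0],[0.4,0,-0.05,0],[0.4,0,-0.05,0]]]'
```

```text
time: 28.95
tool_pos: [533.2, -52.9, 107.8]
tcp_rot: [-179.4, 2.5, -0.5]
ft_force: [-6.5, 0.8, -0.1]
finger_gap: 0.2
```

```bash
python3 -m pendant '[[[0.4,-0.1,0,0],[0.4,-0.1,0,0],[0.4,-0.2,0,0],[0.4,-0.2,0,0],[0.3,-0.3,0,0],[0.3,-0.3,0,0],[0.3,-0.4,0,0],[0.3,-0.4,0,0],[0.2,-0.4,0,0],[0.2,-0.4,0,0]]]'; python3 -c "
from h import *
im=cv2.cvtColor(snapshot('scene'),cv2.COLOR_RGB2BGR);cv2.imwrite('pics/scene17.png',im)
cv2.imwrite('pics/scene17z.png',cv2.resize(im[130:280,220:380],None,fx=4,fy=4,interpolation=cv2.INTER_CUBIC))"
```

```text
time: 29.78
tool_pos: [597.4, -1.8, 102.8]
tcp_rot: [-179.7, 3.8, -0.8]
ft_force: [-5.9, -3.5, 1.1]
finger_gap: -0.2
```

View pics/scene17z.png

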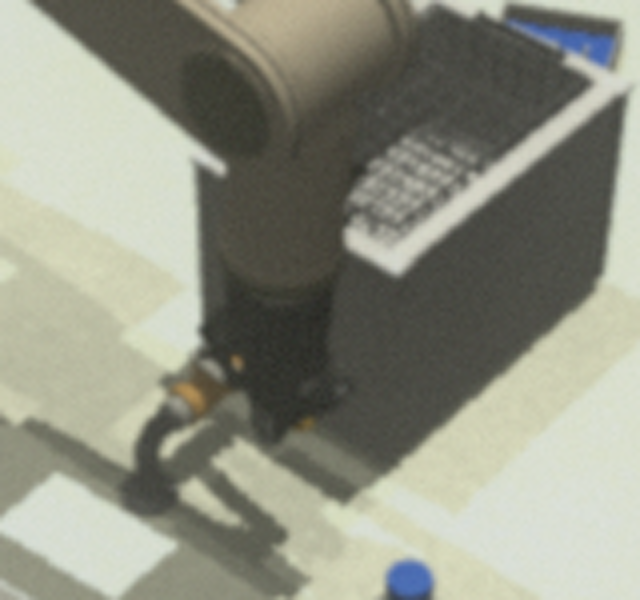

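```bash
python3 -m pendant '[[[0,-0.3,0,0],[0,-0.3,0,0],[0,-0.2,0,0],[0,-0.2,0,0],[0,-0.2,0,0],[0,-0.2,0,0],[0,-0.2,0,0],[0,-0.2,0,0],[0,-0.2,0,0],[0,-0.2,0,0]]]'
```

```text
time: 30.67
tool_pos: [600.5, 9.4, 103.2]
tcp_rot: [177.5, 4.0, -1.8]
ft_force: [-5.1, -16.4, 1.4]
finger_gap: 0.1
```

```bash
python3 -m pendant '[[[0,-0.4,0,0],[0,-0.4,0,0],[0,-0.4,0,0],[0,-0.4,0,0],[0,0,0,0],[0,0.3,0,0],[0,0.5,0,0],[0,0.8,0,0],[0,1,0,0],[0,1,0,0]]]'; python3 -m pendant '[[[0,0.8,-0.8,0],[0,0.5,-1,0],[-0.3,0,-1,0],[-0.8,0,-1,0],[-1,0,-1,0],[-1,0,-1,0],[-1,0,-1,0],[-1,0,-0.5,0],[-1,0,0,0],[-1,0,0,0]]]'; python3 - <<'E'
from h import *
for n in("top","scene"):
    im=cv2.cvtColor(snapshot(n),cv2.COLOR_RGB2BGR);cv2.imwrite(f"pics/{n}18.png",im)
E
```

```text
time: 31.5
tool_pos: [600.1, -67.0, 111.9]
tcp_rot: [174.8, 4.0, -2.7]
ft_force: [-0.0, -0.1, -0.2]
finger_gap: 0.0
time: 32.33
tool_pos: [468.0, -82.3, 278.1]
tcp_rot: [175.1, 3.4, -2.7]
ft_force: [-0.3, 0.0, 0.8]
finger_gap: 0.2
```

View pics/scene18.png

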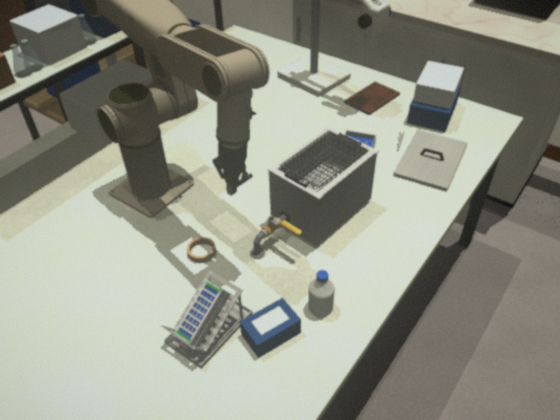

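View pics/top18.png

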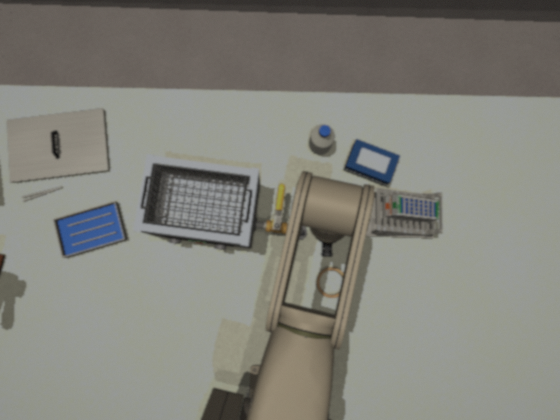

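```bash
python3 - <<'E'
from h import *
np.set_printoptions(precision=1,suppress=True)
for n in("top","scene"):
    im=cv2.imread(f"pics/{n}18.png")
    h=cv2.cvtColor(im,cv2.COLOR_BGR2HSV);m=cv2.inRange(h,(20,110,70),(36,255,255))
    k,l,s,c=cv2.connectedComponentsWithStats(m);i=1+np.argmax(s[1:,4]);ys,xs=np.where(l==i)
    vx,vy,x0,y0=cv2.fitLine(np.c_[xs,ys].astype(np.float32),cv2.DIST_L2,0,.01,.01).ravel()
    tt=(xs-x0)*vx+(ys-y0)*vy
    A=onz(n,(x0+vx*tt.min(),y0+vy*tt.min()),121.5);B=onz(n,(x0+vx*tt.max(),y0+vy*tt.max()),121.5)
    d=B-A; d=d if d[0]>0 else -d
    print(n,s[i,4],A,B,"len",np.linalg.norm(d),"world ang",np.degrees(np.arctan2(d[1],d[0])))
    for k in("green","orange"):
        for b in blobs(im,k): print(n,k,b[0],b[1])
a=cv2.imread("pics/top18.png");b=cv2.imread("pics/scene18.png")
cv2.imwrite("pics/t18z.png",cv2.convertScaleAbs(cv2.resize(a[165:255,255:450],None,fx=4,fy=4,interpolation=cv2.INTER_CUBIC),alpha=1.5,beta=-20))
cv2.imwrite("pics/s18z.png",cv2.convertScaleAbs(cv2.resize(b[268:368,158:258],None,fx=6,fy=6,interpolation=cv2.INTER_CUBIC),alpha=1.3,beta=-20))
E
```

```text
top 151 [549.7  37.9 121.5] [621.7  29.5 121.5] len 72.48209231087095 world ang -6.720140802987122
top green 19 [399.7 205. ]
top green 12 [394.1 204.8]
top green 26 [436.4 208.5]
top orange 20 [387.4 205.8]
top orange 33 [283.8 227.2]
scene 137 [551.   36.2 121.5] [626.4  29.4 121.5] len 75.63692676840222 world ang -5.198729607057021
scene green 26 [212.5 287.4]
scene green 32 [183.7 335.4]
```

View pics/t18z.png

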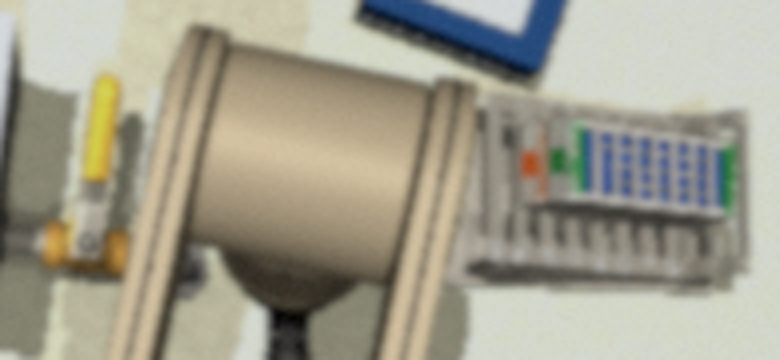

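View pics/s18z.png

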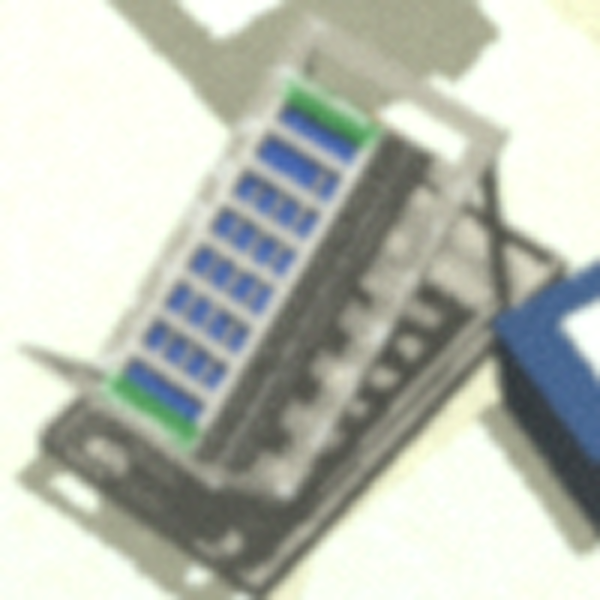

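```bash
python3 - <<'E'
from h import *
np.set_printoptions(precision=1,suppress=True)
t=lambda u,v:((u+.5)/4-.5+255,(v+.5)/4-.5+165)
s=lambda u,v:((u+.5)/6-.5+158,(v+.5)/6-.5+268)
P={}
for k,a,b in(("hi+x",(576,126),(383,122)),("hi-x",(574,192),(290,78)),("lo+x",(735,145),(196,445)),("lo-x",(734,214),(107,385))):
    P[k],e=tri(t(*a),s(*b));d=P[k]-[0,-396.5,34];print(k,P[k],round(e,1),"ramp x,z",d[1]*.866+d[2]*.5,-d[1]*.5+d[2]*.866)
print(sum(P.values())/4)
E
```

```text
hi+x [ 589.3 -287.6  164.1] 5.4 ramp x,z 159.37443026240533 58.22534883511365
hi-x [ 541.5 -288.7  161.8] 2.1 ramp x,z 157.24618551473768 56.81672376197281
lo+x [ 590.4 -422.3   85.5] 4.7 ramp x,z 3.3567727963889524 57.503774428703814
lo-x [ 539.3 -421.3   85.3] 2.0 ramp x,z 4.136870635630665 56.81618640362795
[ 565.1 -355.   124.2]
```

```bash
python3 -c "
from bench import *
print(sense()['time']);print(hand_in())"
```

```text
32.4333
the job is handed in; nothing more can be done
None
```

The green-banded cassette is lying lid up on top of the orange-banded one, its end at the stop, and the drain lever is fully shut. I handed in at 32.4 s of the 54 s allowed.

**Cassette:**
- **Tilting:** The tool could not be tilted, so I lightly pressed one end of the gripped cassette on the bath's rim. This turned it in the grip to about 30°.
- **Landing:** I lowered it slowly onto the lower cassette, with contact forces of a few newtons. I slid it down the slope until it stopped moving, shifted it about 2 mm sideways to line up, and released it.
- **Check:** The lid centre measured about x 81, z 57 mm in the ramp frame, where 80 and 56 are ideal. It was about 1 mm sideways from the lower cassette, and the slope looked right at all four corners. The orange cassette did not move by more than the measuring error.

**Lever:** I pushed it with the closed fingers until it stopped moving and the force rose from about 7 to 16 N. In the two views it pointed at -6.7° and -5.2°. The bath's +x direction is about -6°, so it is shut.

**Checks that disagreed:**
- Before landing, the tilt measured 27 to 29° in the images, against about 30 to 32° expected from the geometry. I can't rule out that one end touched a degree or two before the other.
- In the last picture the low-end corners measured 3 to 4 mm from the stop, which is within the 2–5 mm mismatch between the two views. The arm had pushed the cassette down the slope until it no longer moved.

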